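# Rebuild the analyser's measuring cell with the spare window from the dry chamber

## Task

The measuring cell of the milk analyser needs its spare window, which is kept dry: lift the clear cover off the dry chamber by its knob and stand it on the bench, take out all the desiccant canisters that stand in front of the window and stand them upright on the bench, and only then take the window. Build the cell up in its pocket, each part lying flat: the white spacer at the bottom, the window on it, and the retaining ring on top with its narrow collar upwards. Before you leave, stand every canister upright on the chamber's deck again and put the cover back on, fully down; leave the buffer bottle, the beaker and the forceps alone.

Things in the scene. Friction and masses are not known exactly. Their poses are not given: they have to be found in the camera images.
- chamber: fixed grey base plate of the dry chamber, 168 (x) by 232 (y) mm, 10 mm thick, with a raised white deck 124 by 188 mm in its middle, top 16 mm over the bench. The cover fits round the deck with 4 mm play on each side and rests on the plate at 10 mm. Origin on the bench under the plate's centre; x to the rear (away from the robot), z up
- window_rest (a point): centre of the top of the fixed round white rest, diameter 38 mm, on which the window lies: 26 mm over the bench, 10 mm above the deck, 28 mm behind the chamber's centre (+x)
- cover: loose clear rectangular cover, open below, 140 (x) by 204 (y) mm, 148 by 212 mm over the flange at its foot, 100 mm high, inside height 95, walls 4 mm, about 0.35 kg; black knob on top. Origin at the centre of its lower edge, z up. Lift it 90 mm or more to clear the canisters; put it back in line with the chamber, either way round
- cover_knob (a point): centre of the cover's black oblong knob, 22 (cover's x) by 44 (cover's y) mm and 20 mm high, on a thin stem 11 mm long; it lies 121 mm over the cover's lower edge, on its middle axis. Grip it across the 22 mm
- canister_1: upright aluminium desiccant canister with dark slots, diameter 50, height 80 mm, about 0.15 kg; origin at the centre of its underside, z up. At the start it stands on the chamber's deck in front of the window (on the robot's side), in the middle of the row; always present
- canister_2: upright aluminium desiccant canister with dark slots, diameter 50, height 80 mm, about 0.15 kg; origin at the centre of its underside, z up. At the start it stands on the chamber's deck in front of the window (on the robot's side), 60 mm to the +y side of the middle; may be absent
- canister_3: upright aluminium desiccant canister with dark slots, diameter 50, height 80 mm, about 0.15 kg; origin at the centre of its underside, z up. At the start it stands on the chamber's deck in front of the window (on the robot's side), 60 mm to the -y side of the middle; may be absent
- window: plain clear glass disc with a white ground rim, diameter 50, thickness 8 mm; origin at its centre, z through its faces. At the start it lies flat on its rest in the chamber, its centre 30 mm over the bench, about 8 mm behind the canisters, so that a gripper's body cannot come down on it while they stand there
- spacer: flat white plastic ring, outside diameter 50, hole 36, thickness 6 mm, both faces alike; origin at its centre, z through its faces; lies on the bench to the right of the cell. The bench from there to the right (to about y = -0.46, for x from 0.36 to 0.56) and the bench before the chamber are otherwise free for setting things aside
- retaining_ring: dark metal ring 16 mm high: below, a flange of diameter 50, 6 mm thick; above it a knurled collar of diameter 42, 10 mm high. Origin at the centre of the flange's underside, z up through the collar; lies on the bench flange down; grip it across the collar
- cell: fixed grey metal measuring cell: base plate 112 (x) by 100 (y) by 10 mm, round pocket of diameter 54 mm between two curved jaws on its +x and -x sides, 12 mm thick, 49 mm high, mouth flared above 42 mm. On the +y and -y sides the pocket is open, 35 mm wide, for the fingers: let them close along the cell's y. Origin on the bench under the pocket
- cell_pocket (a point): centre of the pocket's floor (top of a boss of diameter 40 mm), 24 mm over the bench, 14 mm above the base plate; axes as the cell's, z up. Seated, the spacer's origin is 3 mm, the window's 10 mm and the retaining ring's 14 mm above this point
- bottle_buffer: bystander: brown reagent bottle, diameter 59, height 135 mm; origin at the centre of its underside; leave alone
- beaker: bystander: small glass beaker, diameter 52, height 69 mm; origin at the centre of its underside; leave alone
- forceps: bystander: steel forceps lying on the bench, 16 by 126 by 10 mm, long along its y; origin under its middle; leave alone
Things that resemble listed ones, but are neither listed nor needed, are in the scene too. Leave any orange or purple look-alike of the spacer alone.

How it is judged:
By the outcome, as a careful person would: the job done as asked, in the order asked, and still so for the second after the job is handed in, with the robot touching nothing.
Of canister_2, canister_3 only 1 to 2 are there at a start; the rules pass over those that are not, and their reading is None.
At some moment in a run one of spacer, retaining_ring may be knocked a few centimetres aside while the robot is not near it.
Once in a run the grip may slacken for a moment while it holds something.
It also fails if it takes over 210 s, if anything falls off the work surface, if the arm or the gripper's body presses on something with over 40 N, if the wrist force passes 120 N, or if a joint passes its speed limit or range.

## Robot

A 6-joint arm with a two-finger parallel gripper is mounted at the origin on a cart in front of the work surface, level with it; the furniture and walls round the work are solid. World frame = base frame: x ahead of the robot, y to its left, z up, the work surface at z = 0. Lengths are in mm, angles in rad, forces in N, time in s.
With the tool pointing down it reaches from about 425 to 950 mm from the base axis. Payload 14.7 kg.
Tool frame: the origin (TCP) lies on the centre line of the jaws, within the pads' length; the fingertips stand 14 mm ahead of it and the grasp point (between the pads) lies 5 mm behind it; z points along the fingers, y is the line along which they close (so a half turn about z gives the same grasp; the last joint's range is limited). The gripper opens to 85 mm and grips with 20 to 120 N. Pads are 22 mm wide; open, the fingers measure 114 mm over their backs; the gripper's body (76 mm by 85 mm) begins 54 mm behind the grasp point. The pads swing forward as they close: fully open they stand 13 mm farther back than shut.
Start: joints at [1.285, 0.48, 1.596, -0, 1.065, -0.047], TCP at [153.725, 631.555, 245.297] pointing down, gripper open.
Joint ranges: [-2.75, 2.75], [-0.82, 2.05], [0.23, 2.67], [-1.56, 4.7], [0.09, 2.69], [-2.92, 2.92]. Speed limits (rad/s): [1.89, 1.89, 2.39, 3.01, 3.01, 3.01].

## Interface

Orientations are given as a rotation vector (axis times angle).
In Python, from plant import arm gives the robot as it stands. The module is installed in compiled form; this text tells all that it offers.
- The arm moves only by the tool arm_command, never from a script. Its arguments are lists of equal length, an entry for each row: "slide": the shift along the tool's x, y, z in mm, a list of three; "rotation": the turn, a rotation vector about the tool's x, y, z in rad, a list of three; "jaw": the opening in per cent of the stroke, from 0 (shut) to 100 (fully open). In form: {"slide": [[x, y, z], ...], "rotation": [[ax, ay, az], ...], "jaw": [jaw, ...]}. A call has 1 to 12 rows; each row is the pose to reach, as a shift and turn from the pose commanded when the call began, along the tool's axes at that moment; what a row does not reach only later rows make up. A row lasts 1/12 s, in which the tool goes at most 41.7 mm and 7.16 degrees, less where a joint would pass 70% of its speed; a pose out of reach is approached as far as the arm can. A call with a gripper value outside its range is refused whole. The fingers move at their own pace and stop on an object; "squeeze" is the grip in N (left out, the last holds). Time passes only in rows, so rows that repeat a pose let the fingers close. It gives the time, the measured TCP pose, the force, the opening and the grip force at its end, in the units of the state.
- arm.state(): the state, without advancing time (a new reading comes with each control period).
- arm.camera(name): name is "side" or "top"; returns a dict with "image" (480x640x3 uint8, red, green, blue), "fx", "fy", "cx", "cy" (pixels), "cam_to_world" (4x4, takes a point from camera to world coordinates). Camera axes: x right, y down, z forward; pixel columns grow to the right and rows downward; lengths in mm; the calibration is good to about 2 mm. A picture is of the moment at which its call begins. There is no depth.
- arm.job_done(): hands the job in; it is judged then, once.
The state is a dict: "time_s": time; "joint_pos": joint angles; "qvel": joint speeds; "joint_torque": joint torques, N m; "eef_pos": TCP position; "eef_rot": TCP orientation; "ft_force": force on the tool from outside, world axes, zero at the start; "torque": the same for the moment, N m; "gripper_width": finger opening in mm; "gripper_force": force on a finger pad.
Only numpy, scipy, OpenCV 4.12 (cv2) and the standard library are available. Lean on these libraries where they do the work, as an engineer would, in place of code of your own. Each camera call takes 0.05 s, during which the arm holds its last target. There are 200 camera calls.

## Working session

There is one attempt and no reset: what is moved stays moved. The work goes in short steps, Python scripts to look and compute and a tool call to move; the robot and the scene stay as the last step left them, time stands still between calls to the robot, and variables do not carry over. Pictures are saved under pics/ and viewed, at most 14 in all, crops included, and the job is handed in when it is done.

Besides the shell and the picture viewer there is one more tool, called after "Request:" as a command line: name --argument value ..., lists and objects as JSON in quotes. arm_command: Moves the arm, as the interface text tells. Its arguments: {"type":"object","properties":{"slide":{"type":"array"},"rotation":{"type":"array"},"jaw":{"type":"array"},"squeeze":{"type":"number"}},"required":["slide","rotation","jaw"]}

```bash
mkdir -p pics && cat > h.py <<'E'
import numpy as np, cv2
from plant import arm
from scipy.spatial.transform import Rotation as R
def snap(n,f):
    c=arm.camera(n); cv2.imwrite('pics/'+f,c['image'][:,:,::-1]); np.savez('pics/'+f+'.npz',**c); return c
def ray(c,u,v,z):
    T=np.array(c['cam_to_world']); d=T[:3,:3]@np.array([(u-c['cx'])/c['fx'],(v-c['cy'])/c['fy'],1.]); o=T[:3,3]
    return o+d*(z-o[2])/d[2]
def proj(c,p):
    T=np.array(c['cam_to_world']); q=T[:3,:3].T@(np.array(p,float)-T[:3,3]); return c['fx']*q[0]/q[2]+c['cx'],c['fy']*q[1]/q[2]+c['cy']
def st():
    s=arm.state(); print(s['time_s'],np.round(s['eef_pos'],1),np.round(s['eef_rot'],3),'F',np.round(s['ft_force'],1),'w',s['gripper_width'],s['gripper_force'],'q',np.round(s['joint_pos'],2)); return s
E
python3 - <<'E'
from h import *
for n in('top','side'):
    c=snap(n,n+'0.png'); print(n,np.round(c['cam_to_world'],3).tolist(),c['fx'],c['cx'],c['cy'])
s=st(); print(R.from_rotvec(s['eef_rot']).as_matrix().round(3))
E
```

```text
top [[-0.018, -0.985, 0.173, 308.259], [-1.0, 0.015, -0.019, -77.593], [0.017, -0.173, -0.985, 1408.511], [0.0, 0.0, 0.0, 1.0]] 510.97497486207675 318.38263422942487 239.52917009776596
side [[0.993, -0.091, 0.075, 472.434], [-0.116, -0.644, 0.756, -951.378], [-0.02, -0.76, -0.65, 878.592], [0.0, 0.0, 0.0, 1.0]] 434.44058467283054 311.1798634270274 235.57362985021751
0.1 [153.6 631.2 244.8] [-3.740e-01 -3.119e+00  2.000e-03] F [ 0.2 -0.1 -0.4] w 85.14167923411463 0.0 q [ 1.29  0.48  1.6  -0.    1.07 -0.05]
[[-0.972  0.236 -0.   ]
 [ 0.236  0.972 -0.001]
 [ 0.    -0.001 -1.   ]]
```

View pics/top0.png

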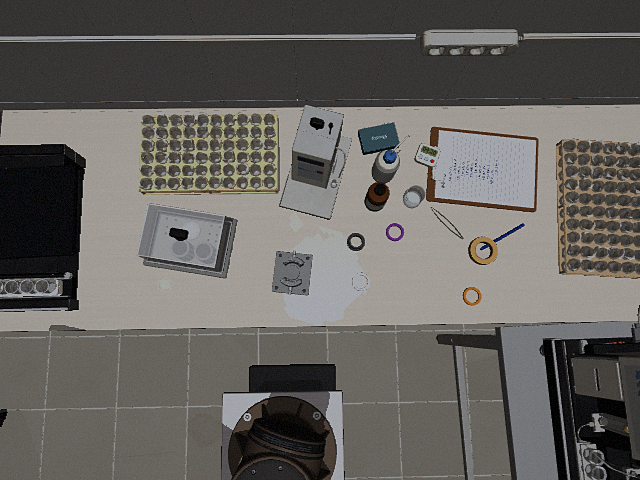

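View pics/side0.png

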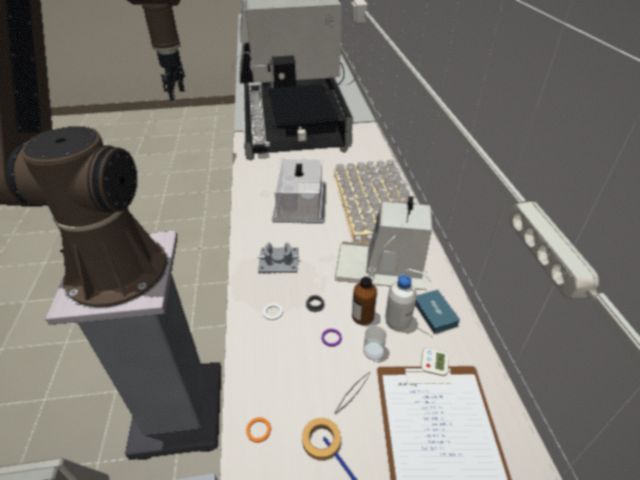

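```bash
python3 - <<'E'
from h import *
a=cv2.imread('pics/top0.png')[195:310,130:390]; b=cv2.imread('pics/side0.png')[150:350,225:425]
cv2.imwrite('pics/cropt.png',cv2.resize(a,None,fx=3,fy=3,interpolation=cv2.INTER_CUBIC))
cv2.imwrite('pics/crops.png',cv2.resize(b,None,fx=3,fy=3,interpolation=cv2.INTER_CUBIC))
E
```

```text
(no output)
```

View pics/cropt.png

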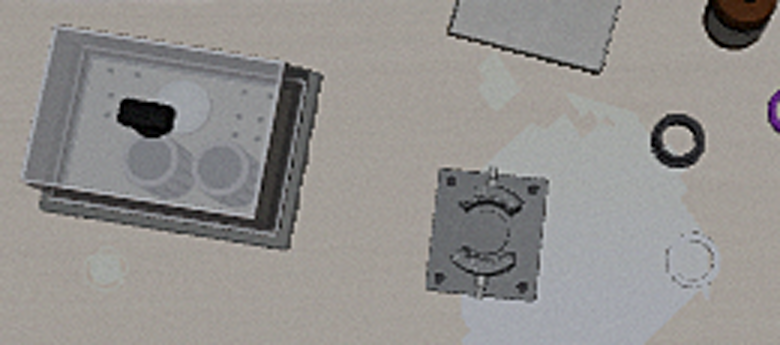

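View pics/crops.png

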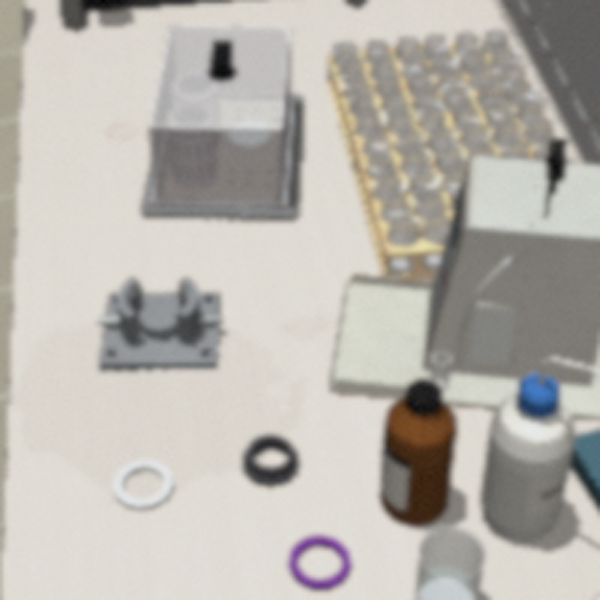

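```bash
python3 - <<'E'
from h import *
c=np.load('pics/top0.png.npz'); s=np.load('pics/side0.png.npz')
P=lambda x,y:(130+(x+.5)/3-.5,195+(y+.5)/3-.5)
S=lambda x,y:(225+(x+.5)/3-.5,150+(y+.5)/3-.5)
def show(n,pts,z,cam=c,f=P):
    q=np.array([ray(cam,*f(*p),z)[:2] for p in pts]); print(n,q.round(1).tolist(),'mean',q.mean(0).round(1)); return q
def yaw(a,b): d=b-a; return np.degrees(np.arctan2(d[1],d[0])).round(2),np.linalg.norm(d).round(1)
q=show('cover top',[(55,27),(287,62),(252,217),(25,183)],110); print(yaw(q[1],q[0]),yaw(q[2],q[3]),yaw(q[2],q[1]),yaw(q[3],q[0]))
q=show('plate',[(322,72),(288,248),(42,208)],10); print(yaw(q[1],q[0]),yaw(q[1],q[2]),'ctr',(q[0]+q[2])/2)
show('knob',[(147,117)],131+0)
show('can',[(150,158),(222,165)],96); show('rest',[(183,107)],34)
q=show('cell',[(440,168),(549,178),(538,302),(427,290)],10);print(yaw(q[1],q[0]),yaw(q[2],q[3]),yaw(q[2],q[1]),yaw(q[3],q[0]))
show('boss',[(483,231)],24)
show('spacer',[(691,260)],6); show('ring',[(678,140)],10)
show('S spacer',[(144,484)],6,s,S); show('S ring',[(271,458)],12,s,S)
q=show('S cell',[(112,292),(220,292),(220,362),(99,362)],10,s,S)
q=show('S plate',[(144,212),(297,212),(302,97)],10,s,S);print(yaw(q[0],q[1]),yaw(q[1],q[2]))
show('S covertop',[(152,128),(287,128),(289,30),(170,28)],110,s,S); show('S knob',[(223,45)],141,s,S)
E
```

```text
cover top [[638.1, 337.7], [604.1, 137.0], [469.7, 164.8], [501.9, 357.7]] mean [553.4 249.3]
(np.float64(80.39), np.float64(203.6)) (np.float64(80.51), np.float64(195.6)) (np.float64(-11.71), np.float64(137.3)) (np.float64(-8.37), np.float64(137.6))
plate [[616.9, 120.9], [453.1, 150.3], [493.5, 374.8]] mean [521.2 215.3]
(np.float64(-10.18), np.float64(166.3)) (np.float64(79.8), np.float64(228.1)) ctr [555.18942141 247.85924171]
knob [[553.5, 250.7]] mean [553.5 250.7]
can [[524.1, 256.1], [517.0, 194.0]] mean [520.6 225. ]
rest [[580.9, 243.3]] mean [580.9 243.3]
cell [[524.7, 11.6], [513.8, -88.7], [400.2, -76.8], [412.8, 23.8]] mean [462.9 -32.5]
(np.float64(83.79), np.float64(100.9)) (np.float64(82.86), np.float64(101.5)) (np.float64(-5.96), np.float64(114.3)) (np.float64(-6.25), np.float64(112.6))
boss [[464.2, -28.0]] mean [464.2 -28. ]
spacer [[436.4, -217.7]] mean [ 436.4 -217.7]
ring [[547.5, -208.9]] mean [ 547.5 -208.9]
S spacer [[440.5, -219.0]] mean [ 440.5 -219. ]
S ring [[551.6, -209.8]] mean [ 551.6 -209.8]
S cell [[421.0, 27.5], [527.9, 12.5], [518.7, -85.1], [405.8, -69.6]] mean [468.4 -28.7]
S plate [[459.0, 151.4], [621.4, 128.2], [657.7, 345.9]] mean [579.4 208.5]
(np.float64(-8.12), np.float64(164.0)) (np.float64(80.53), np.float64(220.7))
S covertop [[475.6, 162.4], [613.1, 142.2], [641.0, 334.5], [506.8, 359.3]] mean [559.1 249.6]
S knob [[559.8, 262.3]] mean [559.8 262.3]
```

```bash
cat >> h.py <<'E'
def plan(*wps):
    """wps: (x,y,z,yaw_deg of tool y axis, mod 180). prints slide/rotation from the present pose"""
    s=st(); M=R.from_rotvec(s['eef_rot']).as_matrix(); p=np.array(s['eef_pos']); cur=np.degrees(np.arctan2(M[1,1],M[0,1])); print('yaw',cur.round(2))
    for x,y,z,a in wps:
        d=(a-cur+90)%180-90
        # vertical tool of yaw cur+d
        t=np.radians(cur+d); Y=np.array([np.cos(t),np.sin(t),0]); Z=np.array([0,0,-1.]); T=np.c_[np.cross(Y,Z),Y,Z]
        print((M.T@(np.array([x,y,z])-p)).round(1).tolist(), R.from_matrix(M.T@T).as_rotvec().round(3).tolist(),'alt dz',round(d-180*np.sign(d),1))
E
python3 - <<'E'
from h import *
c=np.load('pics/top0.png.npz')
for n,u,v,z in [('edge',150,329,0),('edgeR',430,324,0),('purple',395,232,6),('orange',472,296,6),('tape',483,250,10),('forc',432,208,5),('forc2',462,237,5),('bottle',377,200,100),('beaker',413,196,69),('instr base',331,217,5),('instr base2',281,205,5),('machine',80,310,0),('machtop',85,160,150),('tray',140,190,30)]: print(n,ray(c,u,v,z)[:2].round(0))
plan((556,249,240,-9.8),(556,249,130,-9.8))
E
```

```text
edge [318. 354.]
edgeR [ 317. -406.]
purple [ 573. -320.]
orange [ 391. -525.]
tape [ 518. -563.]
forc [ 641. -429.]
forc2 [ 556. -508.]
bottle [ 642. -260.]
beaker [ 660. -363.]
instr base [ 619. -142.]
instr base2 [656.  -2.]
machine [372. 545.]
machtop [745. 489.]
tray [698. 387.]
0.1 [153.6 631.2 244.8] [-3.740e-01 -3.119e+00  2.000e-03] F [ 0.2 -0.1 -0.4] w 85.14167923411463 0.0 q [ 1.29  0.48  1.6  -0.    1.07 -0.05]
yaw 76.32
[-481.4, -276.2, 5.0] [-0.001, 0.001, 1.503] alt dz 93.9
[-481.4, -276.1, 115.0] [-0.001, 0.001, 1.503] alt dz 93.9
```

Request:
arm_command --slide '[[-481.4,-276.2,5],[-481.4,-276.2,5],[-481.4,-276.2,5],[-481.4,-276.2,5],[-481.4,-276.2,5],[-481.4,-276.2,5],[-481.4,-276.2,5],[-481.4,-276.2,5],[-481.4,-276.2,5],[-481.4,-276.2,5],[-481.4,-276.2,5],[-481.4,-276.2,5]]' --rotation '[[0,0,1.503],[0,0,1.503],[0,0,1.503],[0,0,1.503],[0,0,1.503],[0,0,1.503],[0,0,1.503],[0,0,1.503],[0,0,1.503],[0,0,1.503],[0,0,1.503],[0,0,1.503]]' --jaw '[70,70,70,70,70,70,70,70,70,70,70,70]' --squeeze 60

```text
time_s: 1.1
eef_pos: [517.3, 285.4, 240.6]
eef_rot: [-2.406, -2.02, 0.001]
ft_force: [1.0, 1.6, -0.6]
gripper_width: 59.9
gripper_force: 0.0
```

```bash
python3 -c "
from h import *
plan((556,249,170,-9.8),(556,249,131,-9.8))"
```

```text
1.1 [517.3 285.4 240.6] [-2.406e+00 -2.020e+00  1.000e-03] F [ 1.   1.6 -0.6] w 59.8754134971884 0.0 q [0.45 0.4  1.74 0.   1.   0.63]
yaw -9.99
[-29.1, 44.5, 70.6] [-0.0, 0.0, -0.003] alt dz -179.8
[-29.1, 44.5, 109.6] [-0.0, 0.0, -0.003] alt dz -179.8
```

Request:
arm_command --slide '[[-29.1,44.5,65],[-29.1,44.5,65],[-29.1,44.5,65],[-29.1,44.5,65],[-29.1,44.5,65]]' --rotation '[[0,0,-0.003],[0,0,-0.003],[0,0,-0.003],[0,0,-0.003],[0,0,-0.003]]' --jaw '[70,70,70,70,70]'

```text
time_s: 1.52
eef_pos: [555.0, 251.2, 175.8]
eef_rot: [-2.397, -2.03, 0.001]
ft_force: [0.5, -0.1, 0.6]
gripper_width: 59.7
gripper_force: 0.0
```

```bash
python3 - <<'E'
from h import *
plan((556,249,131,-9.8))
c=snap('side','side1.png'); t=snap('top','top1.png')
a=c['image'][130:230,240:340,::-1]; b=t['image'][190:290,120:260,::-1]
a=cv2.resize(a,(400,400),interpolation=cv2.INTER_CUBIC); b=cv2.resize(b,(400,286),interpolation=cv2.INTER_CUBIC); b=cv2.copyMakeBorder(b,0,114,0,0,cv2.BORDER_CONSTANT)
cv2.imwrite('pics/v1.png',np.hstack([a,b]))
s=arm.state();p=np.array(s['eef_pos']);
for k in(-30,30):
    q=p+np.array([np.cos(np.radians(-9.8))*k,np.sin(np.radians(-9.8))*k,-8]); u=proj(c,q); print(k,u,((u[0]-240)*4,(u[1]-130)*4))
E
```

```text
1.5167 [555.  251.2 175.8] [-2.397e+00 -2.030e+00  1.000e-03] F [ 0.5 -0.1  0.6] w 59.7085888606047 0.0 q [0.38 0.5  1.76 0.   0.88 0.54]
yaw -9.48
[-2.0, 1.4, 44.8] [-0.001, 0.0, 0.006] alt dz 179.7
-30 (np.float64(288.10037133589066), np.float64(158.7386668282524)) (np.float64(192.40148534356263), np.float64(114.95466731300962))
30 (np.float64(306.95771950636635), np.float64(158.9382073353485)) (np.float64(267.8308780254654), np.float64(115.75282934139398))
```

View pics/v1.png

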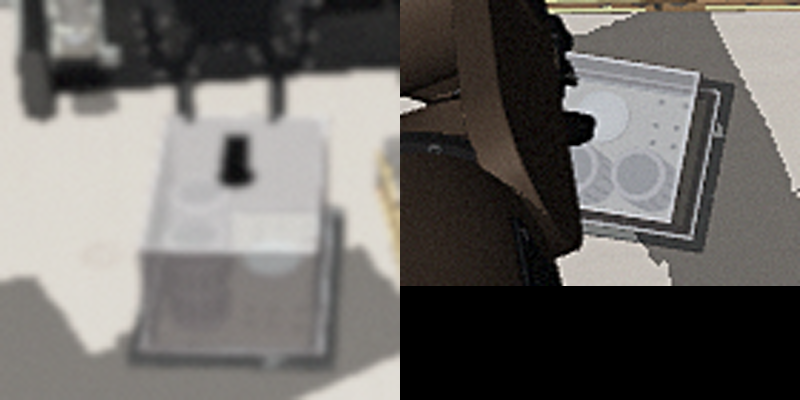

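Request:
arm_command --slide '[[-1,1.5,22],[-1,1.5,44],[-1,1.5,44],[-1,1.5,44],[-1,1.5,44],[-1,1.5,44],[-1,1.5,44],[-1,1.5,44],[-1,1.5,44],[-1,1.5,44]]' --rotation '[[0,0,0.006],[0,0,0.006],[0,0,0.006],[0,0,0.006],[0,0,0.006],[0,0,0.006],[0,0,0.006],[0,0,0.006],[0,0,0.006],[0,0,0.006]]' --jaw '[70,70,70,70,0,0,0,0,0,0]' --squeeze 60

```text
time_s: 2.45
eef_pos: [556.9, 250.3, 133.0]
eef_rot: [2.403, 2.023, 0.002]
ft_force: [-4.4, 1.8, 10.2]
gripper_width: 21.0
gripper_force: 61.4
```

```bash
python3 - <<'E'
from h import *
plan((555.5,249.5,230,-9.8),(554,249,250,-9.8),(450,-370,250,0))
E
```

```text
2.45 [556.9 250.3 133. ] [2.403e+00 2.023e+00 2.000e-03] F [-4.4  1.8 10.2] w 20.959348711293764 61.44507944583893 q [0.37 0.55 1.79 0.   0.79 0.54]
yaw -9.8
[-0.9, -1.1, -97.0] [0.001, -0.001, 0.0] alt dz -180.0
[-1.6, -2.5, -117.0] [0.001, -0.001, 0.0] alt dz -180.0
[-629.3, 0.4, -117.6] [0.001, -0.001, -0.171] alt dz -170.2
```

Request:
arm_command --slide '[[0,0,-8],[0,0,-20],[0,0,-36],[0,0,-52],[0,0,-68],[0,0,-84],[0,0,-100],[0,0,-110],[0,0,-110],[0,0,-110]]' --rotation '[[0,0,0],[0,0,0],[0,0,0],[0,0,0],[0,0,0],[0,0,0],[0,0,0],[0,0,0],[0,0,0],[0,0,0]]' --jaw '[0,0,0,0,0,0,0,0,0,0]' --squeeze 90

```text
time_s: 3.28
eef_pos: [556.7, 249.9, 242.3]
eef_rot: [2.403, 2.023, 0.002]
ft_force: [-0.5, -0.2, -4.7]
gripper_width: 20.2
gripper_force: 89.5
```

```bash
python3 - <<'E'
from h import *
plan((442,-376,243,0),(442,-376,150,0))
c=snap('side','side2.png');t=snap('top','top2.png')
a=c['image'][100:240,240:380,::-1]; b=t['image'][190:300,130:270,::-1]
a=cv2.resize(a,(400,400),interpolation=cv2.INTER_CUBIC); b=cv2.resize(b,(400,314),interpolation=cv2.INTER_CUBIC); b=cv2.copyMakeBorder(b,0,86,0,0,cv2.BORDER_CONSTANT)
cv2.imwrite('pics/v2.png',np.hstack([a,b]))
E
```

```text
3.2833 [556.7 249.9 242.3] [2.403e+00 2.023e+00 2.000e-03] F [-0.5 -0.2 -4.7] w 20.164794948680765 89.50944185256958 q [ 0.37  0.43  1.7  -0.    1.02  0.54]
yaw -9.8
[-636.2, -6.4, -1.0] [0.001, -0.0, -0.171] alt dz -170.2
[-636.3, -6.5, 92.0] [0.001, -0.0, -0.171] alt dz -170.2
```

View pics/v2.png

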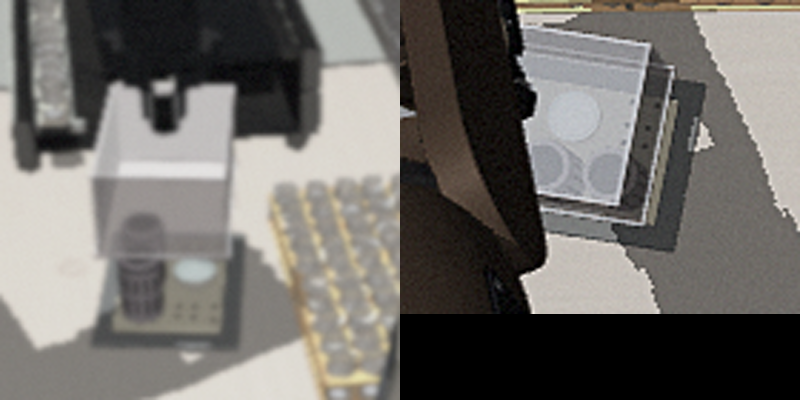

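Request:
arm_command --slide '[[-15,0,-1],[-40,0,-1],[-75,-1,-1],[-113,-1,-1],[-151,-1,-1],[-189,-2,-1],[-227,-2,-1],[-265,-3,-1],[-303,-3,-1],[-341,-3,-1],[-379,-4,-1],[-417,-4,-1]]' --rotation '[[0,0,0],[0,0,-0.02],[0,0,-0.04],[0,0,-0.06],[0,0,-0.08],[0,0,-0.1],[0,0,-0.12],[0,0,-0.14],[0,0,-0.16],[0,0,-0.171],[0,0,-0.171],[0,0,-0.171]]' --jaw '[0,0,0,0,0,0,0,0,0,0,0,0]'

```text
time_s: 4.38
eef_pos: [480.0, -162.1, 242.1]
eef_rot: [-2.22, -2.221, 0.001]
ft_force: [1.5, 0.0, -4.1]
gripper_width: 20.3
gripper_force: 89.4
```

```bash
python3 - <<'E'
from h import *
plan((442,-376,243,0),(442,-376,140,0))
E
```

```text
4.3833 [ 480.  -162.1  242.1] [-2.220e+00 -2.221e+00  1.000e-03] F [ 1.5  0.  -4.1] w 20.271993041808933 89.37130808830261 q [-0.39  0.29  1.92 -0.    0.94 -0.39]
yaw 0.0
[-213.9, -38.1, -1.0] [-0.001, -0.001, 0.0] alt dz 180.0
[-213.9, -37.9, 102.0] [-0.001, -0.001, 0.0] alt dz 180.0
```

Request:
arm_command --slide '[[-38,-7,0],[-75,-14,0],[-112,-20,0],[-149,-27,0],[-186,-33,5],[-208,-37,25],[-214,-38,50],[-214,-38,72],[-214,-38,90],[-214,-38,102],[-214,-38,106],[-214,-38,106]]' --rotation '[[0,0,0],[0,0,0],[0,0,0],[0,0,0],[0,0,0],[0,0,0],[0,0,0],[0,0,0],[0,0,0],[0,0,0],[0,0,0],[0,0,0]]' --jaw '[0,0,0,0,0,0,0,0,0,0,0,0]'

```text
time_s: 5.38
eef_pos: [442.6, -373.8, 135.3]
eef_rot: [-2.219, -2.219, 0.0]
ft_force: [0.2, 0.3, -3.4]
gripper_width: 20.4
gripper_force: 89.2
```

Request:
arm_command --slide '[[0,0,4],[0,0,8],[0,0,11],[0,0,13],[0,0,14],[0,0,14]]' --rotation '[[0,0,0],[0,0,0],[0,0,0],[0,0,0],[0,0,0],[0,0,0]]' --jaw '[0,0,0,0,0,0]'

```text
time_s: 5.88
eef_pos: [443.6, -374.4, 123.3]
eef_rot: [2.221, 2.221, -0.0]
ft_force: [-3.3, 1.9, 2.4]
gripper_width: 20.1
gripper_force: 90.3
```

Request:
arm_command --slide '[[0,0,0],[0,0,0],[0,0,-1],[0,0,-10],[0,0,-45],[0,0,-85],[0,0,-90],[0,0,-90]]' --rotation '[[0,0,0],[0,0,0],[0,0,0],[0,0,0],[0,0,0],[0,0,0],[0,0,0],[0,0,0]]' --jaw '[60,60,60,60,60,100,100,100]'

```text
time_s: 6.55
eef_pos: [445.1, -375.6, 216.7]
eef_rot: [2.217, 2.217, 0.0]
ft_force: [0.3, -0.3, -0.0]
gripper_width: 84.3
gripper_force: 0.0
```

```bash
python3 - <<'E'
from h import *
plan((516.8,195.5,200,-9.8),(516.8,195.5,80,-9.8))
E
```

```text
6.55 [ 445.1 -375.6  216.7] [2.217 2.217 0.   ] F [ 0.3 -0.3 -0. ] w 84.33782724022527 0.0 q [-0.75  0.41  1.79  0.    0.93 -0.75]
yaw 0.0
[571.2, 71.7, 14.7] [0.005, 0.004, 0.171] alt dz 170.2
[571.7, 71.2, 134.7] [0.005, 0.004, 0.171] alt dz 170.2
```

Request:
arm_command --slide '[[40,5,5],[80,10,10],[120,15,14],[160,20,14],[200,25,14],[240,30,14],[280,35,14],[320,40,14],[330,41,14],[330,41,14]]' --rotation '[[0,0,0.01],[0,0,0.03],[0,0,0.05],[0,0,0.07],[0,0,0.09],[0,0,0.11],[0,0,0.13],[0,0,0.15],[0,0,0.171],[0,0,0.171]]' --jaw '[100,100,100,100,100,100,100,100,100,100]'

```text
time_s: 7.38
eef_pos: [484.4, -41.5, 198.6]
eef_rot: [-2.4, -2.026, 0.0]
ft_force: [0.3, -1.3, -0.4]
gripper_width: 85.5
gripper_force: 0.0
```

```bash
python3 - <<'E'
from h import *
t=snap('top','top3.png');c=snap('side','side3.png')
a=c['image'][170:240,260:340,::-1]; b=t['image'][200:285,130:245,::-1]
a=cv2.resize(a,(400,350),interpolation=cv2.INTER_CUBIC); b=cv2.resize(b,(400,296),interpolation=cv2.INTER_CUBIC); b=cv2.copyMakeBorder(b,0,54,0,0,cv2.BORDER_CONSTANT)
cv2.imwrite('pics/v3.png',np.hstack([a,b]))
C=np.array([556.5,249.5,0]);ca,sa=np.cos(np.radians(-9.8)),np.sin(np.radians(-9.8));X=np.array([ca,sa,0]);Y=np.array([-sa,ca,0])
for n,k in(('can1',C-30*X+[0,0,96]),('can3',C-30*X-60*Y+[0,0,96]),('rest',C+28*X+[0,0,34])):
  u=proj(t,k);v=proj(c,k);print(n,k.round(1),((u[0]-130)*3.478+400,(u[1]-200)*3.478),((v[0]-260)*5,(v[1]-170)*5))
plan((516.8,195.5,180,-9.8),(516.8,195.5,78,-9.8))
E
```

```text
can1 [526.9 254.6  96. ] (np.float64(574.8249304022634), np.float64(160.85622902565936)) (np.float64(148.93004501183015), np.float64(42.78259809153042))
can3 [516.7 195.5  96. ] (np.float64(654.237443176917), np.float64(173.16443289485025)) (np.float64(140.24616823475924), np.float64(94.8006832956132))
rest [584.1 244.7  34. ] (np.float64(609.2513382554553), np.float64(101.47460248465838)) (np.float64(239.54057774310343), np.float64(121.74954465911014))
7.4833 [484.4 -44.1 198.6] [-2.401e+00 -2.026e+00  1.000e-03] F [-0.2 -0.1 -0.6] w 85.43224595006659 0.0 q [-0.15  0.31  2.01 -0.    0.81  0.02]
yaw -9.67
[241.6, -8.3, 18.6] [-0.001, 0.0, 0.002] alt dz 179.9
[241.6, -8.3, 120.6] [-0.001, 0.0, 0.002] alt dz 179.9
```

View pics/v3.png

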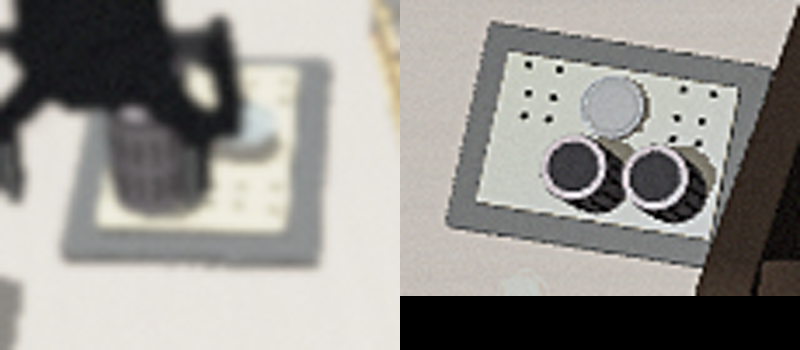

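```bash
python3 - <<'E'
from h import *
t=np.load('pics/top3.png.npz')
f=lambda x,y:(130+(x-400+.5)/3.478-.5,200+(y+.5)/3.478-.5)
d=np.array([ray(t,*f(*p),16)[:2] for p in[(509,50),(740,86),(715,238),(477,203)]]);print(d.round(1).tolist(),d.mean(0))
a=np.arctan2(*(d[0]-d[1]+d[3]-d[2])[::-1]);print(np.degrees(a)-90)
ca,sa=np.cos(a-np.pi/2),np.sin(a-np.pi/2)
for n,p,z in(('can1',(576,168),96),('can3',(657,178),96),('rest',(614,106),34)):
  q=ray(t,*f(*p),z)[:2];e=q-d.mean(0);print(n,q.round(1),(e@[ca,sa]).round(1),(e@[-sa,ca]).round(1))
E
```

```text
[[631.8, 330.7], [599.7, 146.4], [478.1, 164.5], [508.9, 351.5]] [554.64732318 248.29333766]
-9.608520742359062
can1 [522.5 254.5] -32.8 0.8
can3 [514.  194.3] -31.1 -60.0
rest [581.4 241.9] 27.5 -1.8
```

Request:
arm_command --slide '[[40,-1,3],[80,-3,6],[120,-4,9],[160,-5,12],[200,-7,15],[235,-8,18],[242,-8,18],[242,-8,30],[242,-8,60],[242,-8,90],[242,-8,115],[242,-8,121]]' --rotation '[[0,0,0.002],[0,0,0.002],[0,0,0.002],[0,0,0.002],[0,0,0.002],[0,0,0.002],[0,0,0.002],[0,0,0.002],[0,0,0.002],[0,0,0.002],[0,0,0.002],[0,0,0.002]]' --jaw '[100,100,100,100,100,100,100,100,100,100,100,100]'

```text
time_s: 8.48
eef_pos: [516.3, 193.3, 74.3]
eef_rot: [-2.405, -2.019, 0.007]
ft_force: [-1.1, -0.3, -0.7]
gripper_width: 85.4
gripper_force: 0.0
```

Request:
arm_command --slide '[[0,0,0],[0,0,0],[0,0,0],[0,0,0],[0,0,0],[0,0,0]]' --rotation '[[0,0,0],[0,0,0],[0,0,0],[0,0,0],[0,0,0],[0,0,0]]' --jaw '[60,50,0,0,0,0]' --squeeze 50

```text
time_s: 8.98
eef_pos: [519.0, 195.6, 79.4]
eef_rot: [2.404, 2.021, 0.004]
ft_force: [-0.1, -2.1, 10.5]
gripper_width: 49.2
gripper_force: 51.7
```

```bash
python3 - <<'E'
from h import *
plan((517,195.5,120,-9.8),(517,195.5,200,-9.8),(402,190,120,-9.8),(402,190,66,-9.8))
E
```

```text
8.9833 [519.  195.6  79.4] [2.404 2.021 0.004] F [-0.1 -2.1 10.5] w 49.171096568498236 51.704344153404236 q [ 0.31  0.57  1.96 -0.    0.61  0.48]
yaw -9.91
[-0.4, -1.9, -40.6] [0.002, -0.001, -0.002] alt dz -179.9
[-0.3, -1.7, -120.6] [0.002, -0.001, -0.002] alt dz -179.9
[-25.6, -114.2, -40.9] [0.002, -0.001, -0.002] alt dz -179.9
[-25.7, -114.4, 13.1] [0.002, -0.001, -0.002] alt dz -179.9
```

Request:
arm_command --slide '[[0,0,-10],[0,0,-30],[0,-2,-40],[-5,-25,-45],[-14,-62,-45],[-22,-98,-45],[-25,-113,-40],[-26,-114,-20],[-26,-114,-5],[-26,-114,6],[-26,-114,11],[-26,-114,14]]' --rotation '[[0,0,0],[0,0,0],[0,0,0],[0,0,0],[0,0,0],[0,0,0],[0,0,0],[0,0,0],[0,0,0],[0,0,0],[0,0,0],[0,0,0]]' --jaw '[0,0,0,0,0,0,0,0,0,0,0,0]'

```text
time_s: 9.98
eef_pos: [401.2, 189.5, 63.8]
eef_rot: [-2.405, -2.021, 0.0]
ft_force: [0.9, 1.3, -1.8]
gripper_width: 48.6
gripper_force: 52.2
```

```bash
python3 - <<'E'
from h import *
plan((402,190,63.4,-9.8))
E
```

```text
9.9833 [401.2 189.5  63.8] [-2.405 -2.021  0.   ] F [ 0.9  1.3 -1.8] w 48.577594801147114 52.23300039768219 q [0.37 0.5  2.21 0.   0.43 0.55]
yaw -9.91
[0.6, 0.7, 0.4] [-0.0, 0.0, -0.002] alt dz -179.9
```

Request:
arm_command --slide '[[0,0,1.5],[0,0,1.5],[0,0,1],[0,0,-1],[0,0,-25],[0,0,-60],[0,0,-85],[8,11,-92],[36,48,-92],[63,84,-92],[86,114,-92],[86,114,-92]]' --rotation '[[0,0,0],[0,0,0],[0,0,0],[0,0,0],[0,0,0],[0,0,0],[0,0,0],[0,0,0],[0,0,0],[0,0,0],[0,0,0],[0,0,0]]' --jaw '[0,60,85,100,100,100,100,100,100,100,100,100]'

```text
time_s: 10.98
eef_pos: [534.9, 257.7, 157.2]
eef_rot: [2.404, 2.02, 0.011]
ft_force: [-2.0, -0.8, 0.6]
gripper_width: 85.5
gripper_force: 0.0
```

```bash
python3 - <<'E'
from h import *
plan((528.7,254.9,79,-9.8))
E
```

```text
10.9833 [534.9 257.7 157.2] [2.404 2.02  0.011] F [-2.  -0.8  0.6] w 85.45254650502329 0.0 q [0.4  0.5  1.82 0.   0.82 0.57]
yaw -9.91
[-4.1, -6.1, 78.2] [0.006, -0.004, -0.002] alt dz -179.9
```

Request:
arm_command --slide '[[-1,-1,15],[-1,-1,40],[-1,-1,62],[-1,-1,74],[-1,-1,78],[-1,-1,78],[-1,-1,78],[-1,-1,78],[-1,-1,78],[-1,-1,78],[-1,-1,78],[-1,-1,78]]' --rotation '[[0,0,0],[0,0,0],[0,0,0],[0,0,0],[0,0,0],[0,0,0],[0,0,0],[0,0,0],[0,0,0],[0,0,0],[0,0,0],[0,0,0]]' --jaw '[100,100,100,100,100,100,60,50,0,0,0,0]'

```text
time_s: 11.98
eef_pos: [527.7, 254.1, 79.1]
eef_rot: [2.405, 2.021, 0.003]
ft_force: [-1.0, 0.4, 9.2]
gripper_width: 48.7
gripper_force: 49.9
```

```bash
python3 - <<'E'
from h import *
s=plan((415,262,130,-9.8),(415,262,66,-9.8))
E
```

```text
11.9833 [527.7 254.1  79.1] [2.405 2.021 0.003] F [-1.   0.4  9.2] w 48.7181038422675 49.87317502498627 q [0.4  0.6  1.88 0.   0.65 0.57]
yaw -9.91
[-11.5, -112.3, -51.1] [0.002, -0.001, -0.002] alt dz -179.9
[-11.6, -112.4, 12.9] [0.002, -0.001, -0.002] alt dz -179.9
```

Request:
arm_command --slide '[[0,0,-10],[0,0,-30],[0,-2,-40],[-2,-25,-45],[-6,-62,-45],[-10,-98,-45],[-12,-112,-40],[-12,-112,-20],[-12,-112,-5],[-12,-112,6],[-12,-112,12],[-12,-112,15]]' --rotation '[[0,0,0],[0,0,0],[0,0,0],[0,0,0],[0,0,0],[0,0,0],[0,0,0],[0,0,0],[0,0,0],[0,0,0],[0,0,0],[0,0,0]]' --jaw '[0,0,0,0,0,0,0,0,0,0,0,0]'

```text
time_s: 12.98
eef_pos: [414.5, 261.2, 62.7]
eef_rot: [-2.405, -2.021, 0.0]
ft_force: [-2.6, -0.5, 14.7]
gripper_width: 48.7
gripper_force: 52.5
```

Request:
arm_command --slide '[[0,0,1.2],[0,0,1.2],[0,0,1],[0,0,-1],[0,0,-25],[0,0,-60],[0,0,-85],[0,0,-92],[0,0,-92],[0,0,-92]]' --rotation '[[0,0,0],[0,0,0],[0,0,0],[0,0,0],[0,0,0],[0,0,0],[0,0,0],[0,0,0],[0,0,0],[0,0,0]]' --jaw '[0,0,60,85,100,100,100,100,100,100]'

```text
time_s: 13.82
eef_pos: [414.9, 261.2, 154.9]
eef_rot: [2.405, 2.021, 0.002]
ft_force: [-0.1, -1.3, -0.2]
gripper_width: 85.2
gripper_force: 0.0
```

```bash
python3 - <<'E'
from h import *
t=snap('top','top4.png');c=snap('side','side4.png')
a=c['image'][140:360,220:440,::-1]; b=t['image'][195:310,130:400,::-1]
a=cv2.resize(a,(330,330),interpolation=cv2.INTER_CUBIC); b=cv2.resize(b,(470,200),interpolation=cv2.INTER_CUBIC); b=cv2.copyMakeBorder(b,0,130,0,0,cv2.BORDER_CONSTANT)
cv2.imwrite('pics/v4.png',np.hstack([a,b]))
plan((445,-215,120,0),(445,-215,40,0))
E
```

```text
13.9167 [414.2 260.9 153.8] [-2.405e+00 -2.021e+00  2.000e-03] F [ 0.1 -0.5 -0.1] w 85.05081481418178 0.0 q [ 0.5   0.39  2.05 -0.    0.71  0.67]
yaw -9.91
[-463.4, 112.3, 34.1] [-0.001, 0.001, -0.173] alt dz -170.1
[-463.4, 112.4, 114.1] [-0.001, 0.001, -0.173] alt dz -170.1
```

View pics/v4.png

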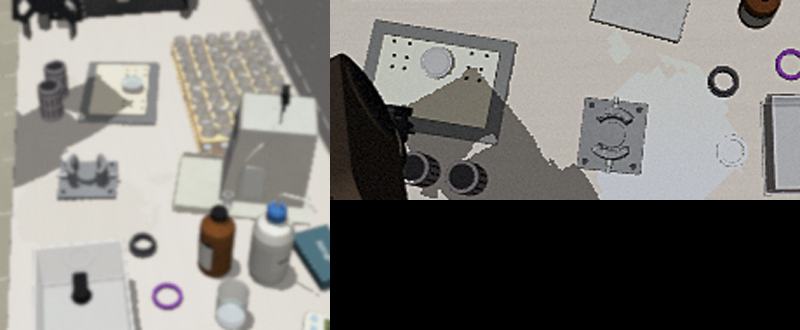

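```bash
python3 - <<'E'
from h import *
t=np.load('pics/top4.png.npz');c=np.load('pics/side4.png.npz')
def big(cam,x0,x1,y0,y1,k): 
    return cv2.resize(cam['image'][y0:y1,x0:x1,::-1],None,fx=k,fy=k,interpolation=cv2.INTER_CUBIC)
A=big(t,268,318,245,297,6)      #300x312 cell top
B=big(c,252,306,238,278,6)   #324x240 cell side
C=big(t,170,212,280,310,6)  # can
D=big(c,240,270,178,222,6)  # cans side 180x264
W=np.zeros((600,800,3),np.uint8)
for im,(x,y) in((A,(0,0)),(B,(310,0)),(C,(0,320)),(D,(310,320))): W[y:y+im.shape[0],x:x+im.shape[1]]=im
K=big(c,250,300,320,360,5); W[320:520,520:770]=K
cv2.imwrite('pics/v5.png',W)
E
```

```text
(no output)
```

View pics/v5.png

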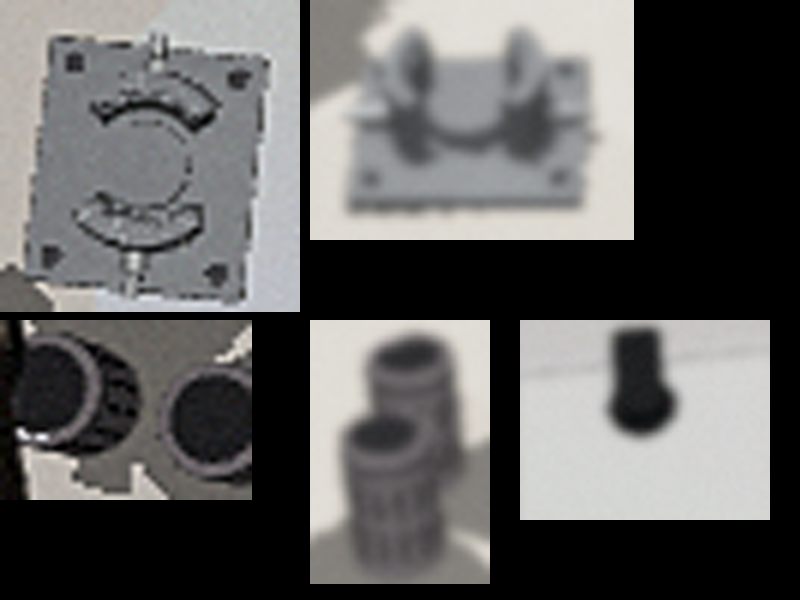

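```bash
python3 - <<'E'
from h import *
t=np.load('pics/top4.png.npz');c=np.load('pics/side4.png.npz')
T=lambda x0,y0,k:(lambda p:(x0+(p[0]+.5)/k-.5,y0+(p[1]+.5)/k-.5))
r=lambda cam,f,p,z:ray(cam,*f(p),z)[:2].round(1)
A=T(268,245,6);B=T(252,238,6);C=T(170,280,6);D=T(240,178,6);K=T(250,320,5)
print('top can3',r(t,C,(220,100),80),'ref 401.7 190; can1',r(t,C,(44,68),80),'ref 414.5 261.2')
print('side can3',r(c,D,(78.5,121),80),'can1',r(c,D,(102,37),80))
print('side knob',r(c,K,(122,85),121),'ref 443.6,-396')
q=np.array([r(t,A,p,10) for p in[(75,63),(238,79),(50,256),(217,274)]]);print('top screws',q.tolist(),q.mean(0))
q2=np.array([r(t,A,p,10) for p in[(50,38),(270,62),(243,301),(26,282)]]);print('top corners',q2.mean(0))
print('boss',r(t,A,(147,164.5),24))
for a,b in((0,1),(2,3)): d=q[a]-q[b];print('yaw',np.degrees(np.arctan2(d[1],d[0]))-90)
for a,b in((0,2),(1,3)): d=q[a]-q[b];print('yaw',np.degrees(np.arctan2(d[1],d[0])))
s=np.array([r(c,B,p,10) for p in[(62,178),(250,177),(260,70)]]);print('side screws',s.tolist(),(s[0]+s[2])/2)
d=s[1]-s[0];print(np.degrees(np.arctan2(d[1],d[0])))
E
```

```text
top can3 [397.8 188.2] ref 401.7 190; can1 [412.8 264. ] ref 414.5 261.2
side can3 [402.9 186.4] can1 [416.9 264.3]
side knob [ 444.1 -385.3] ref 443.6,-396
top screws [[512.2, 1.3], [503.6, -73.6], [423.7, 13.1], [414.2, -62.7]] [463.425 -30.475]
top corners [462.325 -31.5  ]
boss [463.2 -31.8]
yaw -6.550003974590382
yaw -7.143621894444621
yaw -7.5946433685914405
yaw -6.951417217642999
side screws [[418.1, -58.9], [506.6, -70.4], [517.9, 3.9]] [468.  -27.5]
-7.403728852788021
```

Request:
arm_command --slide '[[-39,9,0],[-78,18,0],[-117,27,0],[-156,36,0],[-195,45,0],[-234,54,0],[-273,62,0],[-312,71,0],[-351,80,0],[-390,89,20],[-429,98,40],[-460,106,70]]' --rotation '[[0,0,0],[0,0,0],[0,0,-0.05],[0,0,-0.1],[0,0,-0.15],[0,0,-0.173],[0,0,-0.173],[0,0,-0.173],[0,0,-0.173],[0,0,-0.173],[0,0,-0.173],[0,0,-0.173]]' --jaw '[75,75,75,75,75,75,75,75,75,75,75,75]'

```text
time_s: 14.92
eef_pos: [439.5, -206.8, 89.3]
eef_rot: [2.222, 2.22, 0.0]
ft_force: [1.7, -0.2, 0.6]
gripper_width: 64.2
gripper_force: 0.0
```

```bash
python3 - <<'E'
from h import *
s=plan((439.2,-218.3,40,0),(439.2,-218.3,20,0))
t=snap('top','top5.png');im=t['image'][:,:,::-1]
cv2.imwrite('pics/v6.png',cv2.resize(im[215:310,300:440],None,fx=5,fy=5,interpolation=cv2.INTER_CUBIC))
E
```

```text
14.9167 [ 439.5 -206.8   89.3] [2.222 2.22  0.   ] F [ 1.7 -0.2  0.6] w 64.24146876836507 0.0 q [-0.5   0.49  2.11 -0.    0.54 -0.5 ]
yaw -0.05
[-11.5, -0.3, 49.3] [0.001, 0.001, -0.001] alt dz -180.0
[-11.5, -0.4, 69.3] [0.001, 0.001, -0.001] alt dz -180.0
```

Request:
arm_command --slide '[[-8,0,20],[-8,0,45],[-8,0,58],[-8,0,62],[-8,0,64],[-8,0,64]]' --rotation '[[0,0,0],[0,0,0],[0,0,0],[0,0,0],[0,0,0],[0,0,0]]' --jaw '[75,75,75,75,75,75]'

```text
time_s: 15.47
eef_pos: [439.1, -211.7, 25.7]
eef_rot: [-2.22, -2.221, 0.001]
ft_force: [-0.8, -0.1, 0.1]
gripper_width: 64.0
gripper_force: 0.0
```

Request:
arm_command --slide '[[0,0,1],[0,0,2],[0,0,3],[0,0,3]]' --rotation '[[0,0,0],[0,0,0],[0,0,0],[0,0,0]]' --jaw '[75,75,75,75]'

```text
time_s: 15.8
eef_pos: [439.8, -212.2, 23.6]
eef_rot: [2.221, 2.221, 0.0]
ft_force: [-0.3, -0.2, 0.1]
gripper_width: 64.2
gripper_force: 0.0
```

Request:
arm_command --slide '[[-6,0,2],[-6,0,4],[-6,0,5],[-6,0,6],[-6,0,6]]' --rotation '[[0,0,0],[0,0,0],[0,0,0],[0,0,0],[0,0,0]]' --jaw '[75,75,75,75,75]'

```text
time_s: 16.22
eef_pos: [439.3, -218.0, 16.9]
eef_rot: [-2.221, -2.221, 0.0]
ft_force: [0.2, -0.1, 0.0]
gripper_width: 63.9
gripper_force: 0.0
```

Request:
arm_command --slide '[[0,0,1],[0,0,2],[0,0,3],[0,0,3]]' --rotation '[[0,0,0],[0,0,0],[0,0,0],[0,0,0]]' --jaw '[75,75,75,75]'

```text
time_s: 16.55
eef_pos: [439.4, -218.0, 14.0]
eef_rot: [-2.221, -2.221, 0.0]
ft_force: [-0.2, 0.3, 0.2]
gripper_width: 64.1
gripper_force: 0.0
```

Request:
arm_command --slide '[[0,0,2],[0,0,2],[0,0,2],[0,0,2],[0,0,2],[0,0,2]]' --rotation '[[0,0,0],[0,0,0],[0,0,0],[0,0,0],[0,0,0],[0,0,0]]' --jaw '[65,60,56,54,54,54]' --squeeze 20

```text
time_s: 17.05
eef_pos: [439.4, -218.0, 12.2]
eef_rot: [-2.221, -2.221, 0.0]
ft_force: [-1.2, 0.4, 3.5]
gripper_width: 48.2
gripper_force: 20.3
```

Request:
arm_command --slide '[[0,0,0],[0,0,-8],[10,0,-15],[40,0,-15],[66,0,-12],[68,0,-4],[68,0,0.5],[68,0,0.5],[68,0,0.5],[68,0,0],[68,0,-12],[68,0,-25]]' --rotation '[[0,0,0],[0,0,0],[0,0,0],[0,0,0],[0,0,0],[0,0,0],[0,0,0],[0,0,0],[0,0,0],[0,0,0],[0,0,0],[0,0,0]]' --jaw '[0,0,0,0,0,0,0,0,65,76,76,76]' --squeeze 30

```text
time_s: 18.05
eef_pos: [439.1, -150.4, 37.1]
eef_rot: [-2.221, -2.22, 0.001]
ft_force: [-0.3, 0.6, 0.5]
gripper_width: 65.0
gripper_force: 0.0
```

```bash
python3 - <<'E'
from h import *
s=plan((439.4,-149.5,40,82.9),(439.4,-149.5,12.2,82.9))
E
```

```text
18.05 [ 439.1 -150.4   37.1] [-2.221e+00 -2.220e+00  1.000e-03] F [-0.3  0.6  0.5] w 64.98560311783672 0.0 q [-0.4   0.57  2.18 -0.    0.39 -0.39]
yaw -0.04
[0.9, 0.3, -2.9] [-0.001, -0.001, -1.448] alt dz -97.1
[0.9, 0.3, 24.9] [-0.001, -0.001, -1.448] alt dz -97.1
```

Request:
arm_command --slide '[[0.5,0.3,0],[0.5,0.3,0],[0.5,0.3,0],[0.5,0.3,0],[0.5,0.3,0],[0.5,0.3,0],[0.5,0.3,0],[0.5,0.3,0],[0.5,0.3,0],[0.5,0.3,0],[0.5,0.3,0],[0.5,0.3,0]]' --rotation '[[0,0,-0.12],[0,0,-0.24],[0,0,-0.36],[0,0,-0.48],[0,0,-0.6],[0,0,-0.72],[0,0,-0.84],[0,0,-0.96],[0,0,-1.08],[0,0,-1.2],[0,0,-1.32],[0,0,-1.44]]' --jaw '[76,76,76,76,76,76,76,76,76,76,76,76]'

```text
time_s: 19.05
eef_pos: [440.0, -150.2, 37.3]
eef_rot: [0.197, 3.135, -0.0]
ft_force: [-0.3, 0.7, -0.3]
gripper_width: 65.0
gripper_force: 0.0
```

Request:
arm_command --slide '[[0,0,8],[0,0,16],[0,0,22],[0,0,25],[0,0,25],[0,0,25],[0,0,25],[0,0,25],[0,0,25],[0,0,25],[0,0,25],[0,0,25]]' --rotation '[[0,0,-0.008],[0,0,-0.008],[0,0,-0.008],[0,0,-0.008],[0,0,-0.008],[0,0,-0.008],[0,0,-0.008],[0,0,-0.008],[0,0,-0.008],[0,0,-0.008],[0,0,-0.008],[0,0,-0.008]]' --jaw '[76,76,76,76,76,65,60,56,40,40,40,40]' --squeeze 30

```text
time_s: 20.05
eef_pos: [439.9, -149.6, 12.6]
eef_rot: [0.193, 3.135, -0.0]
ft_force: [-1.0, 0.3, 6.4]
gripper_width: 47.8
gripper_force: 30.2
```

```bash
python3 - <<'E'
from h import *
s=plan((466.2,-31.2,70,82.9),(466.2,-31.2,40,82.9))
E
```

```text
20.05 [ 439.9 -149.6   12.6] [ 0.193  3.135 -0.   ] F [-1.   0.3  6.4] w 47.79331813812234 30.23774564266205 q [-0.39  0.63  2.18 -0.    0.33 -1.84]
yaw 82.95
[-11.6, 120.7, -57.4] [-0.0, 0.0, 0.001] alt dz 180.0
[-11.6, 120.7, -27.4] [-0.0, 0.0, 0.001] alt dz 180.0
```

Request:
arm_command --slide '[[0,0,-15],[0,0,-40],[-1,10,-65],[-4,40,-68],[-8,78,-68],[-11,110,-68],[-12,121,-68],[-12,121,-60],[-12,121,-50],[-12,121,-44],[-12,121,-40],[-12,121,-40]]' --rotation '[[0,0,0],[0,0,0],[0,0,0],[0,0,0],[0,0,0],[0,0,0],[0,0,0],[0,0,0],[0,0,0],[0,0,0],[0,0,0],[0,0,0]]' --jaw '[40,40,40,40,40,40,40,40,40,40,40,40]'

```text
time_s: 21.05
eef_pos: [465.7, -31.8, 50.9]
eef_rot: [-0.195, -3.133, -0.0]
ft_force: [-0.2, -0.3, 0.1]
gripper_width: 47.8
gripper_force: 31.1
```

```bash
python3 - <<'E'
from h import *
s=plan((466.5,-31.2,37,82.9))
c=snap('side','side6.png'); cv2.imwrite('pics/v6.png',cv2.resize(c['image'][220:290,240:320,::-1],None,fx=7,fy=7,interpolation=cv2.INTER_CUBIC))
E
```

```text
21.05 [465.7 -31.8  50.9] [-0.195 -3.133 -0.   ] F [-0.2 -0.3  0.1] w 47.7801479152546 31.127872467041016 q [-0.13  0.55  2.16 -0.    0.43 -1.58]
yaw 82.88
[-0.8, 0.7, 13.9] [-0.0, -0.002, -0.0] alt dz -180.0
```

View pics/v6.png

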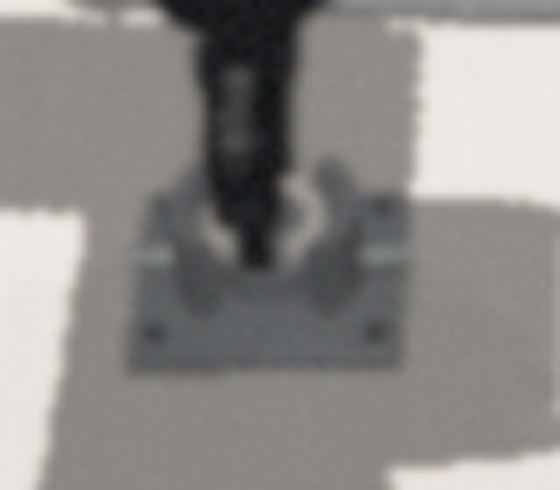

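Request:
arm_command --slide '[[-0.8,0.7,4],[-0.8,0.7,8],[-0.8,0.7,11],[-0.8,0.7,12.5],[-0.8,0.7,13.5],[-0.8,0.7,13.5]]' --rotation '[[0,0,0],[0,0,0],[0,0,0],[0,0,0],[0,0,0],[0,0,0]]' --jaw '[40,40,40,40,40,40]'

```text
time_s: 21.6
eef_pos: [467.5, -30.4, 38.5]
eef_rot: [0.193, 3.136, -0.0]
ft_force: [-1.0, 0.5, -0.4]
gripper_width: 47.6
gripper_force: 31.1
```

Request:
arm_command --slide '[[0.5,0,1],[0.5,0,2],[0.5,0,2.5],[0.5,0,2.5]]' --rotation '[[0,0,0],[0,0,0],[0,0,0],[0,0,0]]' --jaw '[40,40,40,40]'

```text
time_s: 21.93
eef_pos: [467.1, -30.3, 36.5]
eef_rot: [0.193, 3.135, -0.0]
ft_force: [-1.7, 1.2, 10.9]
gripper_width: 47.7
gripper_force: 32.3
```

Request:
arm_command --slide '[[0,0,-0.3],[0,0,-0.3],[0,0,-0.3],[0,0,-10],[0,0,-40],[0,0,-75],[0,0,-95],[0,0,-95]]' --rotation '[[0,0,0],[0,0,0],[0,0,0],[0,0,0],[0,0,0],[0,0,0],[0,0,0],[0,0,0]]' --jaw '[60,70,74,76,76,76,76,76]'

```text
time_s: 22.6
eef_pos: [469.0, -30.5, 135.4]
eef_rot: [0.192, 3.13, -0.001]
ft_force: [1.9, -0.4, 1.2]
gripper_width: 65.1
gripper_force: 0.0
```

```bash
python3 - <<'E'
from h import *
s=plan((584.2,243.8,120,-7.1),(584.2,243.8,60,-7.1))
E
```

```text
22.6 [469.  -30.5 135.4] [ 1.92e-01  3.13e+00 -1.00e-03] F [ 1.9 -0.4  1.2] w 65.12518791376434 0.0 q [-0.13  0.39  2.11 -0.    0.63 -1.58]
yaw 82.97
[-80.7, 286.4, 15.9] [-0.005, 0.005, -1.57] alt dz -90.1
[-80.3, 286.4, 75.9] [-0.005, 0.005, -1.57] alt dz -90.1
```

Request:
arm_command --slide '[[-8,24,0],[-16,56,0],[-25,88,0],[-34,120,0],[-43,152,0],[-52,184,0],[-61,216,0],[-70,248,0],[-78,275,0],[-81,286,0],[-81,286,5],[-81,286,10]]' --rotation '[[0,0,0.12],[0,0,0.24],[0,0,0.36],[0,0,0.48],[0,0,0.6],[0,0,0.72],[0,0,0.84],[0,0,0.96],[0,0,1.08],[0,0,1.2],[0,0,1.32],[0,0,1.44]]' --jaw '[76,76,76,76,76,76,76,76,76,76,76,76]'

```text
time_s: 23.6
eef_pos: [582.4, 244.8, 121.2]
eef_rot: [2.217, 2.225, 0.0]
ft_force: [-0.8, -0.6, -0.6]
gripper_width: 65.0
gripper_force: 0.0
```

```bash
python3 - <<'E'
from h import *
s=plan((584.2,243.8,60,-7.1),(584.2,243.8,31,-7.1))
c=snap('side','side7.png');t=snap('top','top7.png')
a=cv2.resize(c['image'][225:280,245:315,::-1],None,fx=5.5,fy=5.5,interpolation=cv2.INTER_CUBIC);b=cv2.resize(t['image'][240:300,265:325,::-1],None,fx=6.5,fy=6.5,interpolation=cv2.INTER_CUBIC)
W=np.zeros((400,800,3),np.uint8);W[:a.shape[0],:a.shape[1]]=a;W[:b.shape[0],400:400+b.shape[1]]=b;cv2.imwrite('pics/v7.png',W)
E
```

```text
23.6 [582.4 244.8 121.2] [2.217 2.225 0.   ] F [-0.8 -0.6 -0.6] w 65.01740488639368 0.0 q [ 0.35  0.59  1.75 -0.    0.8   0.35]
yaw 0.2
[-1.0, 1.8, 61.2] [0.0, -0.0, 0.127] alt dz 172.7
[-1.0, 1.8, 90.2] [0.0, -0.0, 0.127] alt dz 172.7
```

View pics/v7.png

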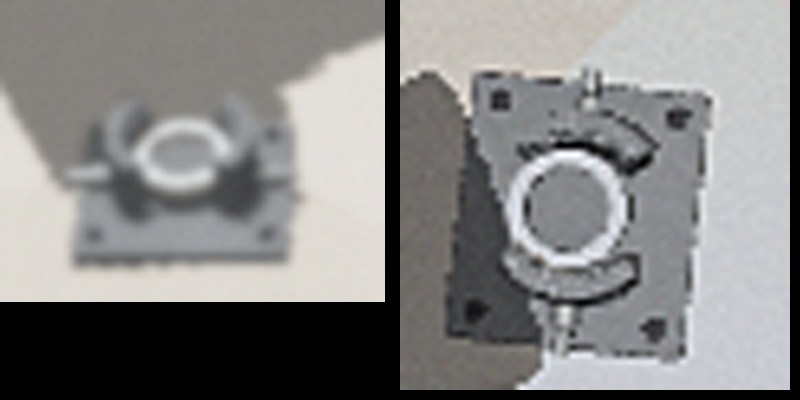

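```bash
python3 - <<'E'
from h import *
t=np.load('pics/top7.png.npz');c=np.load('pics/side7.png.npz')
f=lambda x,y:(265+(x-400+.5)/6.5-.5,240+(y+.5)/6.5-.5)
g=lambda x,y:(245+(x+.5)/5.5-.5,225+(y+.5)/5.5-.5)
print('spacer top',ray(t,*f(568,207),30))
q=np.array([ray(t,*f(*p),10) for p in[(500,99),(680,118),(475,311),(654,328)]]);print('screws',q[:,:2].round(1).tolist(),q.mean(0))
print('spacer side',ray(c,*g(182,154),30))
im=t['image'][240:300,265:325].astype(int); m=((im.min(2)>195)).astype(np.uint8)
cs,_=cv2.findContours(m,cv2.RETR_EXTERNAL,cv2.CHAIN_APPROX_NONE)
for k in cs:
    if 80<cv2.contourArea(k)<600:
        e=cv2.fitEllipse(k);print(e,ray(t,e[0][0]+265,e[0][1]+240,30))
E
```

```text
spacer top [464.19095116 -27.55003996  30.        ]
screws [[513.0, 1.6], [503.6, -74.7], [423.2, 12.6], [414.8, -62.5]] [463.6686899  -30.73317825  10.        ]
spacer side [466.33231468 -25.49232845  30.        ]
((25.33309555053711, 31.59002113342285), (16.88511085510254, 17.044910430908203), 117.47773742675781) [463.74104018 -27.30261687  30.        ]
```

Request:
arm_command --slide '[[-27,-12,0],[-62,-26,0],[-97,-40,0],[-132,-56,0],[-167,-70,0],[-202,-85,0],[-237,-100,0],[-265,-111,0],[-276,-115,0],[-276,-115,15],[-276,-115,30],[-276,-115,45]]' --rotation '[[0,0,-0.12],[0,0,-0.24],[0,0,-0.36],[0,0,-0.48],[0,0,-0.6],[0,0,-0.72],[0,0,-0.84],[0,0,-0.96],[0,0,-1.08],[0,0,-1.2],[0,0,-1.32],[0,0,-1.44]]' --jaw '[78,78,78,78,78,78,78,78,78,78,78,78]'

```text
time_s: 24.7
eef_pos: [469.7, -34.1, 76.4]
eef_rot: [0.2, 3.134, -0.0]
ft_force: [-0.1, -0.5, 0.8]
gripper_width: 66.7
gripper_force: 0.0
```

Request:
arm_command --slide '[[0,0,0],[0,0,0]]' --rotation '[[0,0,0],[0,0,0]]' --jaw '[78,78]'

```text
time_s: 24.87
eef_pos: [469.1, -33.4, 76.2]
eef_rot: [-0.217, -3.133, -0.0]
ft_force: [0.2, 0.2, -0.3]
gripper_width: 66.5
gripper_force: 0.0
```

```bash
python3 - <<'E'
from h import *
s=plan((466.8,-31.5,50,82.9),(466.8,-31.5,37,82.9))
E
```

```text
24.8667 [469.1 -33.4  76.2] [-0.217 -3.133 -0.   ] F [ 0.2  0.2 -0.3] w 66.54796041387895 0.0 q [-0.14  0.5   2.14 -0.    0.5  -1.57]
yaw 82.06
[2.5, 1.5, 26.2] [0.0, -0.001, -0.015] alt dz -179.2
[2.4, 1.5, 39.2] [0.0, -0.001, -0.015] alt dz -179.2
```

Request:
arm_command --slide '[[2.4,1.5,15],[2.4,1.5,28],[2.4,1.5,36],[2.4,1.5,39],[2.4,1.5,39],[2.4,1.5,39],[2.4,1.5,39],[2.4,1.5,39],[2.4,1.5,39],[2.4,1.5,39],[2.4,1.5,39],[2.4,1.5,39]]' --rotation '[[0,0,-0.015],[0,0,-0.015],[0,0,-0.015],[0,0,-0.015],[0,0,-0.015],[0,0,-0.015],[0,0,-0.015],[0,0,-0.015],[0,0,-0.015],[0,0,-0.015],[0,0,-0.015],[0,0,-0.015]]' --jaw '[78,78,78,78,78,70,65,62,60,58,56,50]' --squeeze 20

```text
time_s: 25.87
eef_pos: [467.7, -31.5, 37.7]
eef_rot: [0.192, 3.135, -0.0]
ft_force: [-0.8, 0.7, 12.0]
gripper_width: 48.7
gripper_force: 18.6
```

Request:
arm_command --slide '[[0,0,0],[0,0,0],[0,0,0]]' --rotation '[[0,0,0],[0,0,0],[0,0,0]]' --jaw '[50,50,50]'

```text
time_s: 26.12
eef_pos: [467.6, -31.5, 37.6]
eef_rot: [0.192, 3.135, -0.0]
ft_force: [-1.2, 0.3, 12.5]
gripper_width: 48.5
gripper_force: 18.6
```

Request:
arm_command --slide '[[0,0,0],[0,0,0],[0,0,0],[0,0,0],[0,0,-15],[0,0,-50],[0,0,-85],[0,0,-92],[0,0,-92]]' --rotation '[[0,0,0],[0,0,0],[0,0,0],[0,0,0],[0,0,0],[0,0,0],[0,0,0],[0,0,0],[0,0,0]]' --jaw '[59,62,68,76,76,76,76,76,76]'

```text
time_s: 26.87
eef_pos: [468.9, -31.7, 131.4]
eef_rot: [0.192, 3.131, -0.001]
ft_force: [0.5, 0.4, 0.4]
gripper_width: 65.0
gripper_force: 0.0
```

Request:
arm_command --slide '[[-8,24,0],[-16,56,0],[-25,88,0],[-34,120,0],[-43,152,0],[-52,184,0],[-61,216,0],[-70,248,0],[-78,275,0],[-81.5,287.5,0],[-81.5,287.5,0],[-81.5,287.5,0]]' --rotation '[[0,0,0.12],[0,0,0.24],[0,0,0.36],[0,0,0.48],[0,0,0.6],[0,0,0.72],[0,0,0.84],[0,0,0.96],[0,0,1.08],[0,0,1.2],[0,0,1.32],[0,0,1.44]]' --jaw '[76,76,76,76,76,76,76,76,76,76,76,76]'

```text
time_s: 27.87
eef_pos: [582.8, 244.9, 127.1]
eef_rot: [-2.216, -2.225, 0.003]
ft_force: [-0.7, 0.1, -0.4]
gripper_width: 64.7
gripper_force: 0.0
```

```bash
python3 - <<'E'
from h import *
s=plan((584.2,243.8,60,-7.1),(584.2,243.8,36,-7.1))
t=snap('top','top8.png')
im=t['image'][240:300,265:325].astype(int); m=((im.min(2)>195)).astype(np.uint8)
cs,_=cv2.findContours(m,cv2.RETR_EXTERNAL,cv2.CHAIN_APPROX_NONE)
for k in cs:
    if 80<cv2.contourArea(k)<600:
        e=cv2.fitEllipse(k);print(e,ray(t,e[0][0]+265,e[0][1]+240,30))
E
```

```text
27.8667 [582.8 244.9 127.1] [-2.216 -2.225  0.003] F [-0.7  0.1 -0.4] w 64.74978147261591 0.0 q [0.35 0.59 1.74 0.   0.82 0.35]
yaw 0.23
[-1.0, 1.6, 67.1] [-0.002, 0.001, 0.128] alt dz 172.7
[-1.0, 1.6, 91.1] [-0.002, 0.001, 0.128] alt dz 172.7
((27.462848663330078, 31.760446548461914), (16.577848434448242, 17.244800567626953), 94.77832794189453) [463.18246906 -33.0592178   30.        ]
```

Request:
arm_command --slide '[[-1,1.6,20],[-1,1.6,50],[-1,1.6,75],[-1,1.6,88],[-1,1.6,90],[-1,1.6,90],[-1,1.6,90],[-1,1.6,90],[-1,1.6,90],[-1,1.6,90],[-1,1.6,90],[-1,1.6,90]]' --rotation '[[0,0,0.12],[0,0,0.128],[0,0,0.128],[0,0,0.128],[0,0,0.128],[0,0,0.128],[0,0,0.128],[0,0,0.128],[0,0,0.128],[0,0,0.128],[0,0,0.128],[0,0,0.128]]' --jaw '[76,76,76,76,76,76,70,65,62,58,55,50]' --squeeze 20

```text
time_s: 28.92
eef_pos: [585.6, 243.2, 40.5]
eef_rot: [2.349, 2.085, 0.003]
ft_force: [-1.5, -1.5, 10.8]
gripper_width: 48.9
gripper_force: 18.9
```

Request:
arm_command --slide '[[0,0,0],[0,0,0]]' --rotation '[[0,0,0],[0,0,0]]' --jaw '[50,50]'

```text
time_s: 29.08
eef_pos: [585.6, 243.2, 40.5]
eef_rot: [2.349, 2.085, 0.003]
ft_force: [-1.1, -1.1, 10.3]
gripper_width: 48.5
gripper_force: 18.9
```

Request:
arm_command --slide '[[0,0,0],[0,0,0],[0,0,0],[0,0,-12],[0,0,-25],[0,0,-25]]' --rotation '[[0,0,0],[0,0,0],[0,0,0],[0,0,0],[0,0,-0.05],[0,0,-0.17]]' --jaw '[59,65,76,76,76,76]'

```text
time_s: 29.58
eef_pos: [586.2, 243.4, 66.9]
eef_rot: [2.163, 2.277, 0.004]
ft_force: [0.4, 0.8, 0.1]
gripper_width: 65.0
gripper_force: 0.0
```

Request:
arm_command --slide '[[0,0,0],[0,0,0],[0,0,0],[0,0,0],[0,0,0],[0,0,0],[0,0,0],[0,0,0],[0,0,0],[0,0,0],[0,0,0],[0,0,0]]' --rotation '[[0,0,-0.12],[0,0,-0.24],[0,0,-0.36],[0,0,-0.48],[0,0,-0.6],[0,0,-0.72],[0,0,-0.84],[0,0,-0.96],[0,0,-1.08],[0,0,-1.2],[0,0,-1.32],[0,0,-1.4]]' --jaw '[76,76,76,76,76,76,76,76,76,76,76,76]'

```text
time_s: 30.58
eef_pos: [585.1, 243.0, 65.0]
eef_rot: [0.178, 3.136, 0.0]
ft_force: [-0.8, -0.1, 0.7]
gripper_width: 64.7
gripper_force: 0.0
```

```bash
python3 - <<'E'
from h import *
s=plan((585.6,243.2,39,82.9))
E
```

```text
30.5833 [585.1 243.   65. ] [0.178 3.136 0.   ] F [-0.8 -0.1  0.7] w 64.66156342126398 0.0 q [ 0.35  0.67  1.77 -0.    0.7  -1.11]
yaw 83.5
[-0.4, 0.2, 26.0] [0.0, 0.0, 0.01] alt dz 179.4
```

Request:
arm_command --slide '[[-0.4,0,12],[-0.4,0,22],[-0.4,0,26],[-0.4,0,26],[-0.4,0,26],[-0.4,0,26],[-0.4,0,26],[-0.4,0,26],[-0.4,0,26],[-0.4,0,26],[-0.4,0,26],[-0.4,0,26]]' --rotation '[[0,0,0.01],[0,0,0.01],[0,0,0.01],[0,0,0.01],[0,0,0.01],[0,0,0.01],[0,0,0.01],[0,0,0.01],[0,0,0.01],[0,0,0.01],[0,0,0.01],[0,0,0.01]]' --jaw '[76,76,76,76,70,65,62,58,40,40,40,40]' --squeeze 40

```text
time_s: 31.58
eef_pos: [585.6, 243.0, 38.9]
eef_rot: [0.205, 3.134, 0.0]
ft_force: [-2.0, -0.6, 7.3]
gripper_width: 48.0
gripper_force: 39.8
```

```bash
python3 - <<'E'
from h import *
s=plan((467,-31.2,110,82.9),(467,-31.2,60,82.9))
E
```

```text
31.5833 [585.6 243.   38.9] [0.205 3.134 0.   ] F [-2.  -0.6  7.3] w 48.0468513530569 39.825199842453 q [ 0.35  0.71  1.78  0.    0.65 -1.09]
yaw 82.53
[81.9, -287.3, -71.3] [0.0, 0.001, -0.007] alt dz -179.6
[81.9, -287.3, -21.3] [0.0, 0.001, -0.007] alt dz -179.6
```

Request:
arm_command --slide '[[0,0,-12],[0,0,-35],[4,-14,-52],[13,-46,-55],[23,-80,-55],[33,-115,-55],[43,-150,-55],[53,-185,-55],[63,-220,-55],[73,-255,-55],[80,-280,-55],[82,-287,-55]]' --rotation '[[0,0,0],[0,0,0],[0,0,-0.007],[0,0,-0.007],[0,0,-0.007],[0,0,-0.007],[0,0,-0.007],[0,0,-0.007],[0,0,-0.007],[0,0,-0.007],[0,0,-0.007],[0,0,-0.007]]' --jaw '[40,40,40,40,40,40,40,40,40,40,40,40]'

```text
time_s: 32.58
eef_pos: [465.1, -33.7, 93.9]
eef_rot: [-0.197, -3.135, 0.0]
ft_force: [0.1, 0.5, 0.5]
gripper_width: 47.9
gripper_force: 41.3
```

Request:
arm_command --slide '[[0,0,0],[0,0,10],[0,0,20],[0,0,28],[0,0,32],[0,0,34],[0,0,34]]' --rotation '[[0,0,0],[0,0,0],[0,0,0],[0,0,0],[0,0,0],[0,0,0],[0,0,0]]' --jaw '[40,40,40,40,40,40,40]'

```text
time_s: 33.17
eef_pos: [466.4, -30.5, 58.3]
eef_rot: [-0.192, -3.134, -0.0]
ft_force: [0.2, -0.5, -0.2]
gripper_width: 47.5
gripper_force: 41.3
```

```bash
python3 - <<'E'
from h import *
s=plan((467.2,-31.3,45,82.9))
E
```

```text
33.1667 [466.4 -30.5  58.3] [-0.192 -3.134 -0.   ] F [ 0.2 -0.5 -0.2] w 47.523588151451236 41.34588181972504 q [-0.13  0.53  2.16  0.    0.45 -1.58]
yaw 82.98
[-0.9, -0.7, 13.3] [0.0, -0.001, 0.001] alt dz 179.9
```

Request:
arm_command --slide '[[-0.7,-0.7,4],[-0.7,-0.7,8],[-0.7,-0.7,11],[-0.7,-0.7,12],[-0.7,-0.7,12]]' --rotation '[[0,0,0],[0,0,0],[0,0,0],[0,0,0],[0,0,0]]' --jaw '[40,40,40,40,40]'

```text
time_s: 33.58
eef_pos: [466.4, -31.5, 46.7]
eef_rot: [-0.194, -3.134, -0.0]
ft_force: [-4.2, 2.2, -2.1]
gripper_width: 47.7
gripper_force: 44.2
```

Request:
arm_command --slide '[[0,0,1],[0,0,2],[0,0,3],[0,0,3]]' --rotation '[[0,0,0],[0,0,0],[0,0,0],[0,0,0]]' --jaw '[40,40,40,40]'

```text
time_s: 33.92
eef_pos: [466.4, -31.4, 43.9]
eef_rot: [-0.194, -3.134, -0.0]
ft_force: [-3.8, 4.7, 0.6]
gripper_width: 47.6
gripper_force: 44.5
```

Request:
arm_command --slide '[[0.5,0,1],[0.5,0,2],[0.5,0,2]]' --rotation '[[0,0,0],[0,0,0],[0,0,0]]' --jaw '[40,40,40]'

```text
time_s: 34.17
eef_pos: [466.6, -31.4, 42.6]
eef_rot: [-0.194, -3.135, -0.0]
ft_force: [-4.3, 6.1, 17.4]
gripper_width: 47.9
gripper_force: 46.6
```

Request:
arm_command --slide '[[0,0,-0.5],[0,0,-0.5],[0,0,-0.5],[0,0,-0.5],[0,0,-15],[0,0,-50],[0,0,-85],[0,0,-92]]' --rotation '[[0,0,0],[0,0,0],[0,0,0],[0,0,0],[0,0,0],[0,0,0],[0,0,0],[0,0,0]]' --jaw '[59,62,68,76,76,76,76,76]'

```text
time_s: 34.83
eef_pos: [468.8, -32.0, 138.1]
eef_rot: [0.193, 3.131, -0.001]
ft_force: [2.7, -0.6, -0.2]
gripper_width: 65.3
gripper_force: 0.0
```

```bash
python3 - <<'E'
from h import *
s=plan((550,-209.5,120,-7.1),(550,-209.5,60,-7.1))
t=snap('top','top9.png'); im=t['image'].astype(int)
m=((im.max(2)<75)).astype(np.uint8); m[:,:335]=0; m[:,375:]=0; m[:225]=0;m[262:]=0
cs,_=cv2.findContours(m,cv2.RETR_EXTERNAL,cv2.CHAIN_APPROX_NONE)
for k in cs:
    if cv2.contourArea(k)>60:
        e=cv2.fitEllipse(k);print(e,ray(t,*e[0],8))
E
```

```text
34.8333 [468.8 -32.  138.1] [ 1.930e-01  3.131e+00 -1.000e-03] F [ 2.7 -0.6 -0.2] w 65.31512902068707 0.0 q [-0.13  0.39  2.11 -0.    0.64 -1.58]
yaw 82.94
[-102.4, -166.2, 18.6] [-0.004, 0.004, -1.57] alt dz -90.0
[-102.1, -166.2, 78.6] [-0.004, 0.004, -1.57] alt dz -90.0
((355.2463684082031, 241.47451782226562), (16.378910064697266, 17.114898681640625), 168.66851806640625) [ 547.46769068 -207.86289076    8.        ]
```

Request:
arm_command --slide '[[-14,-22,0],[-28,-45,0],[-42,-68,0],[-56,-92,0],[-70,-115,0],[-84,-138,0],[-98,-160,0],[-102,-166,0],[-102,-166,15],[-102,-166,30],[-102,-166,45],[-102,-166,60]]' --rotation '[[0,0,0.12],[0,0,0.24],[0,0,0.36],[0,0,0.48],[0,0,0.6],[0,0,0.72],[0,0,0.84],[0,0,0.96],[0,0,1.08],[0,0,1.2],[0,0,1.32],[0,0,1.44]]' --jaw '[76,76,76,76,76,76,76,76,76,76,76,76]'

```text
time_s: 35.88
eef_pos: [547.2, -209.0, 72.4]
eef_rot: [-2.22, -2.222, 0.0]
ft_force: [-0.2, -0.0, 0.2]
gripper_width: 64.5
gripper_force: 0.0
```

Request:
arm_command --slide '[[0,0,0],[0,0,0]]' --rotation '[[0,0,0.12],[0,0,0.12]]' --jaw '[74,74]'

```text
time_s: 36.05
eef_pos: [546.6, -208.6, 72.2]
eef_rot: [-2.348, -2.083, 0.002]
ft_force: [0.3, -0.0, 0.1]
gripper_width: 63.1
gripper_force: 0.0
```

```bash
python3 - <<'E'
from h import *
s=plan((550.2,-208.5,20,-7.1))
c=snap('side','side10.png');t=snap('top','top10.png')
a=cv2.resize(c['image'][225:325,245:325,::-1],None,fx=4.5,fy=4.5,interpolation=cv2.INTER_CUBIC);b=cv2.resize(t['image'][240:300,265:325,::-1],None,fx=6.5,fy=6.5,interpolation=cv2.INTER_CUBIC)
W=np.zeros((460,800,3),np.uint8);W[:a.shape[0],:a.shape[1]]=a;W[:b.shape[0],400:400+b.shape[1]]=b;cv2.imwrite('pics/v8.png',W)
E
```

```text
36.05 [ 546.6 -208.6   72.2] [-2.348e+00 -2.083e+00  2.000e-03] F [ 0.3 -0.   0.1] w 63.14418182825453 0.0 q [-0.42  0.61  1.88 -0.    0.65 -0.3 ]
yaw -6.83
[0.5, 3.7, 52.1] [-0.003, -0.001, 0.005] alt dz 179.7
```

View pics/v8.png

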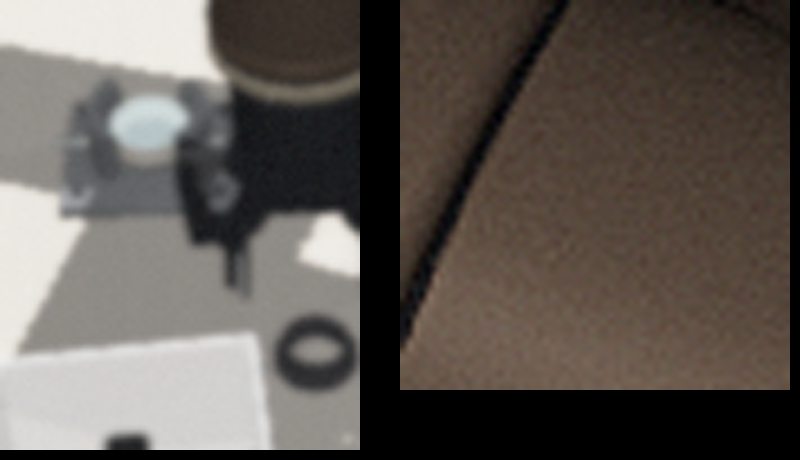

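Request:
arm_command --slide '[[0.5,3.7,15],[0.5,3.7,30],[0.5,3.7,42],[0.5,3.7,49],[0.5,3.7,52],[0.5,3.7,52]]' --rotation '[[0,0,0.005],[0,0,0.005],[0,0,0.005],[0,0,0.005],[0,0,0.005],[0,0,0.005]]' --jaw '[74,74,74,74,74,74]'

```text
time_s: 36.65
eef_pos: [551.1, -208.8, 21.7]
eef_rot: [-2.346, -2.088, 0.001]
ft_force: [-0.7, -0.6, -0.2]
gripper_width: 63.2
gripper_force: 0.0
```

Request:
arm_command --slide '[[0,0,0],[0,0,0],[0,0,0],[0,0,0],[0,0,0],[0,0,0],[0,0,0],[0,0,0]]' --rotation '[[0,0,0],[0,0,0],[0,0,0],[0,0,0],[0,0,0],[0,0,0],[0,0,0],[0,0,0]]' --jaw '[65,58,54,50,45,40,40,40]' --squeeze 20

```text
time_s: 37.32
eef_pos: [551.6, -209.0, 22.8]
eef_rot: [2.347, 2.087, 0.0]
ft_force: [-2.1, 0.5, 8.4]
gripper_width: 40.7
gripper_force: 19.2
```

Request:
arm_command --slide '[[0,0,0],[0,0,0],[0,0,0],[0,0,-12],[0,0,-25],[0,0,-25]]' --rotation '[[0,0,0],[0,0,0],[0,0,0],[0,0,0],[0,0,-0.05],[0,0,-0.17]]' --jaw '[53,60,70,70,70,70]'

```text
time_s: 37.82
eef_pos: [552.5, -209.4, 49.7]
eef_rot: [2.16, 2.278, 0.001]
ft_force: [0.7, -0.5, 0.6]
gripper_width: 59.9
gripper_force: 0.0
```

Request:
arm_command --slide '[[0,0,0],[0,0,0],[0,0,0],[0,0,0],[0,0,0],[0,0,0],[0,0,0],[0,0,0],[0,0,0],[0,0,0],[0,0,0],[0,0,0]]' --rotation '[[0,0,-0.12],[0,0,-0.24],[0,0,-0.36],[0,0,-0.48],[0,0,-0.6],[0,0,-0.72],[0,0,-0.84],[0,0,-0.96],[0,0,-1.08],[0,0,-1.2],[0,0,-1.32],[0,0,-1.4]]' --jaw '[70,70,70,70,70,70,70,70,70,70,70,70]'

```text
time_s: 38.82
eef_pos: [551.6, -209.0, 48.0]
eef_rot: [0.175, 3.136, -0.0]
ft_force: [0.0, -0.1, -0.1]
gripper_width: 59.8
gripper_force: 0.0
```

```bash
python3 - <<'E'
from h import *
s=plan((551.6,-208.7,22,82.9))
E
```

```text
38.8167 [ 551.6 -209.    48. ] [ 0.175  3.136 -0.   ] F [ 0.  -0.1 -0.1] w 59.809848622043056 0.0 q [-0.41  0.66  1.88 -0.    0.6  -1.87]
yaw 83.61
[0.0, 0.3, 26.0] [-0.0, 0.0, 0.012] alt dz 179.3
```

Request:
arm_command --slide '[[0,0.3,12],[0,0.3,22],[0,0.3,26],[0,0.3,26],[0,0.3,26],[0,0.3,26],[0,0.3,26],[0,0.3,26],[0,0.3,26],[0,0.3,26],[0,0.3,26],[0,0.3,26]]' --rotation '[[0,0,0.012],[0,0,0.012],[0,0,0.012],[0,0,0.012],[0,0,0.012],[0,0,0.012],[0,0,0.012],[0,0,0.012],[0,0,0.012],[0,0,0.012],[0,0,0.012],[0,0,0.012]]' --jaw '[70,70,70,70,62,56,50,46,35,35,35,35]' --squeeze 45

```text
time_s: 39.82
eef_pos: [551.6, -208.7, 21.8]
eef_rot: [0.205, 3.134, -0.0]
ft_force: [-2.3, 0.1, 5.9]
gripper_width: 39.4
gripper_force: 44.4
```

```bash
python3 - <<'E'
from h import *
s=plan((466.8,-31,90,82.9),(466.8,-31,70,82.9))
E
```

```text
39.8167 [ 551.6 -208.7   21.8] [ 0.205  3.134 -0.   ] F [-2.3  0.1  5.9] w 39.369322598704706 44.40457999706268 q [-0.41  0.7   1.89  0.    0.55 -1.85]
yaw 82.52
[107.2, 165.1, -68.3] [-0.0, 0.001, -0.007] alt dz -179.6
[107.2, 165.1, -48.3] [-0.0, 0.001, -0.007] alt dz -179.6
```

Request:
arm_command --slide '[[0,0,-12],[0,0,-35],[8,12,-60],[25,38,-73],[42,65,-73],[60,92,-73],[78,120,-73],[95,146,-73],[105,162,-73],[107,165,-70],[107,165,-62],[107,165,-55]]' --rotation '[[0,0,0],[0,0,0],[0,0,-0.007],[0,0,-0.007],[0,0,-0.007],[0,0,-0.007],[0,0,-0.007],[0,0,-0.007],[0,0,-0.007],[0,0,-0.007],[0,0,-0.007],[0,0,-0.007]]' --jaw '[35,35,35,35,35,35,35,35,35,35,35,35]'

```text
time_s: 40.82
eef_pos: [467.8, -31.4, 76.2]
eef_rot: [0.193, 3.134, -0.0]
ft_force: [0.6, -0.4, 0.2]
gripper_width: 39.7
gripper_force: 45.5
```

Request:
arm_command --slide '[[0,0,0],[0,0,2],[0,0,2]]' --rotation '[[0,0,0],[0,0,0],[0,0,0]]' --jaw '[35,35,35]'

```text
time_s: 41.07
eef_pos: [467.0, -31.8, 73.7]
eef_rot: [-0.195, -3.135, -0.0]
ft_force: [0.3, -0.4, -0.7]
gripper_width: 39.6
gripper_force: 45.5
```

```bash
python3 - <<'E'
from h import *
s=plan((466.8,-31,62,82.9))
E
```

```text
41.0667 [467.  -31.8  73.7] [-0.195 -3.135 -0.   ] F [ 0.3 -0.4 -0.7] w 39.59407828216918 45.48123836517334 q [-0.13  0.5   2.15 -0.    0.49 -1.58]
yaw 82.87
[0.3, 0.8, 11.7] [-0.0, -0.001, -0.0] alt dz -180.0
```

Request:
arm_command --slide '[[0.3,0.8,4],[0.3,0.8,7],[0.3,0.8,10],[0.3,0.8,11.5],[0.3,0.8,12],[0.3,0.8,12]]' --rotation '[[0,0,0],[0,0,0],[0,0,0],[0,0,0],[0,0,0],[0,0,0]]' --jaw '[35,35,35,35,35,35]'

```text
time_s: 41.57
eef_pos: [466.5, -30.3, 62.0]
eef_rot: [-0.193, -3.135, -0.0]
ft_force: [-0.3, -0.8, -0.2]
gripper_width: 39.5
gripper_force: 45.5
```

Request:
arm_command --slide '[[0,0,1],[0,0,2],[0,0,2]]' --rotation '[[0,0,0],[0,0,0],[0,0,0]]' --jaw '[35,35,35]'

```text
time_s: 41.82
eef_pos: [466.5, -30.3, 60.1]
eef_rot: [-0.193, -3.136, -0.0]
ft_force: [-0.6, 0.4, -1.7]
gripper_width: 39.6
gripper_force: 45.5
```

Request:
arm_command --slide '[[0,0,1],[0,0,1.5],[0,0,1.5]]' --rotation '[[0,0,0],[0,0,0],[0,0,0]]' --jaw '[35,35,35]'

```text
time_s: 42.07
eef_pos: [466.7, -30.3, 59.6]
eef_rot: [0.193, 3.135, -0.0]
ft_force: [-5.1, 0.0, 29.1]
gripper_width: 39.4
gripper_force: 48.6
```

Request:
arm_command --slide '[[0,0,-1.2],[0,0,-1.2],[0,0,-1.2],[0,0,-1.2],[0,0,-15],[0,0,-50],[0,0,-85],[0,0,-90]]' --rotation '[[0,0,0],[0,0,0],[0,0,0],[0,0,0],[0,0,0],[0,0,0],[0,0,0],[0,0,0]]' --jaw '[50,55,62,70,80,100,100,100]'

```text
time_s: 42.73
eef_pos: [468.6, -30.5, 152.8]
eef_rot: [0.193, 3.131, -0.001]
ft_force: [2.6, -0.4, 1.5]
gripper_width: 85.2
gripper_force: 0.0
```

```bash
python3 - <<'E'
from h import *
s=plan((414.3,261.2,148,-9.8),(414.3,261.2,64,-9.8))
E
```

```text
42.7333 [468.6 -30.5 152.8] [ 1.930e-01  3.131e+00 -1.000e-03] F [ 2.6 -0.4  1.5] w 85.17080799996234 0.0 q [-0.13  0.36  2.1   0.    0.68 -1.58]
yaw 82.94
[89.7, 282.8, 4.3] [-0.004, 0.004, -1.523] alt dz -92.7
[90.2, 282.8, 88.3] [-0.004, 0.004, -1.523] alt dz -92.7
```

Request:
arm_command --slide '[[9,28,0],[20,62,0],[30,96,0],[41,130,0],[52,164,0],[63,198,0],[73,232,0],[84,264,0],[89,280,0],[89,283,0],[89,283,0],[89,283,0]]' --rotation '[[0,0,0.12],[0,0,0.24],[0,0,0.36],[0,0,0.48],[0,0,0.6],[0,0,0.72],[0,0,0.84],[0,0,0.96],[0,0,1.08],[0,0,1.2],[0,0,1.32],[0,0,1.44]]' --jaw '[100,100,100,100,100,100,100,100,100,100,100,100]'

```text
time_s: 43.73
eef_pos: [412.6, 262.3, 148.3]
eef_rot: [-2.094, -2.342, 0.001]
ft_force: [0.3, -0.3, 0.2]
gripper_width: 85.2
gripper_force: 0.0
```

Request:
arm_command --slide '[[0,0,0],[0,0,0],[0,0,0]]' --rotation '[[0,0,0.12],[0,0,0.178],[0,0,0.178]]' --jaw '[100,100,100]'

```text
time_s: 43.98
eef_pos: [412.9, 261.5, 148.4]
eef_rot: [-2.292, -2.148, 0.001]
ft_force: [-0.5, 0.1, -0.0]
gripper_width: 85.5
gripper_force: 0.0
```

```bash
python3 - <<'E'
from h import *
s=plan((414.3,261.2,64,-9.8))
c=snap('side','side11.png');t=snap('top','top11.png')
a=cv2.resize(c['image'][175:290,230:320,::-1],None,fx=4.4,fy=4.4,interpolation=cv2.INTER_CUBIC);b=cv2.resize(t['image'][240:300,265:325,::-1],None,fx=6.5,fy=6.5,interpolation=cv2.INTER_CUBIC)
W=np.zeros((510,800,3),np.uint8);W[:a.shape[0],:a.shape[1]]=a;W[:b.shape[0],400:400+b.shape[1]]=b;cv2.imwrite('pics/v9.png',W)
E
```

```text
43.9833 [412.9 261.5 148.4] [-2.292e+00 -2.148e+00  1.000e-03] F [-0.5  0.1 -0. ] w 85.45161890950592 0.0 q [ 0.5   0.39  2.06 -0.    0.69  0.57]
yaw -3.71
[-0.2, 1.4, 84.4] [-0.0, 0.0, 0.106] alt dz 173.9
```

View pics/v9.png

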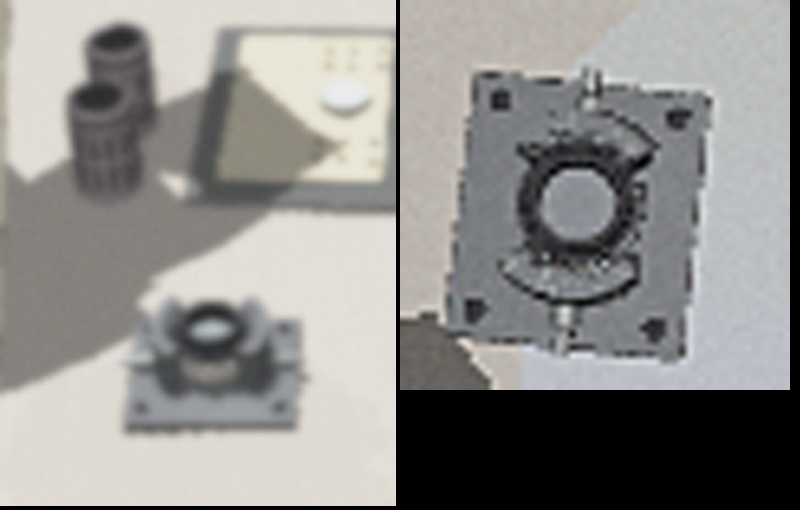

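Request:
arm_command --slide '[[-0.2,1.4,15],[-0.2,1.4,45],[-0.2,1.4,70],[-0.2,1.4,82],[-0.2,1.4,84],[-0.2,1.4,84],[-0.2,1.4,84],[-0.2,1.4,84],[-0.2,1.4,84],[-0.2,1.4,84],[-0.2,1.4,84],[-0.2,1.4,84]]' --rotation '[[0,0,0.106],[0,0,0.106],[0,0,0.106],[0,0,0.106],[0,0,0.106],[0,0,0.106],[0,0,0.106],[0,0,0.106],[0,0,0.106],[0,0,0.106],[0,0,0.106],[0,0,0.106]]' --jaw '[100,100,100,100,100,100,60,50,0,0,0,0]' --squeeze 50

```text
time_s: 45.08
eef_pos: [415.0, 261.6, 65.8]
eef_rot: [2.399, 2.028, 0.003]
ft_force: [-2.3, -1.0, 10.8]
gripper_width: 48.6
gripper_force: 49.6
```

```bash
python3 - <<'E'
from h import *
s=plan((527.2,254.3,120,-9.8),(527.2,254.3,80,-9.8))
E
```

```text
45.0833 [415.  261.6  65.8] [2.399 2.028 0.003] F [-2.3 -1.  10.8] w 48.56282087401619 49.599398374557495 q [0.5  0.54 2.11 0.   0.49 0.67]
yaw -9.6
[11.6, 111.9, -54.0] [0.001, -0.001, 0.003] alt dz 179.8
[11.5, 111.9, -14.0] [0.001, -0.001, 0.003] alt dz 179.8
```

Request:
arm_command --slide '[[0,0,-12],[0,0,-35],[1,10,-48],[4,42,-50],[8,78,-50],[11,106,-50],[11.5,112,-48],[11.5,112,-36],[11.5,112,-27],[11.5,112,-21],[11.5,112,-18],[11.5,112,-18]]' --rotation '[[0,0,0],[0,0,0],[0,0,0.003],[0,0,0.003],[0,0,0.003],[0,0,0.003],[0,0,0.003],[0,0,0.003],[0,0,0.003],[0,0,0.003],[0,0,0.003],[0,0,0.003]]' --jaw '[0,0,0,0,0,0,0,0,0,0,0,0]'

```text
time_s: 46.08
eef_pos: [524.9, 253.8, 82.2]
eef_rot: [-2.402, -2.024, 0.003]
ft_force: [-0.2, 0.2, -0.7]
gripper_width: 48.7
gripper_force: 52.4
```

Request:
arm_command --slide '[[0,0,0.7],[0,0,1.4],[0,0,1.8],[0,0,1.8]]' --rotation '[[0,0,0],[0,0,0],[0,0,0],[0,0,0]]' --jaw '[0,0,0,0]'

```text
time_s: 46.42
eef_pos: [525.3, 254.1, 81.8]
eef_rot: [-2.402, -2.024, 0.001]
ft_force: [-9.9, -0.1, 26.4]
gripper_width: 48.9
gripper_force: 55.1
```

Request:
arm_command --slide '[[0,0,-0.7],[0,0,-0.7],[0,0,-1],[0,0,-25],[0,0,-60],[0,0,-78],[-10,-13,-80],[-36,-47,-80],[-62,-82,-80],[-82,-108,-80],[-84,-111,-80],[-84,-111,-80]]' --rotation '[[0,0,0],[0,0,0],[0,0,0],[0,0,0],[0,0,0],[0,0,0],[0,0,0],[0,0,0],[0,0,0],[0,0,0],[0,0,0],[0,0,0]]' --jaw '[60,85,100,100,100,100,100,100,100,100,100,100]'

```text
time_s: 47.42
eef_pos: [400.8, 189.0, 160.9]
eef_rot: [-2.403, -2.023, 0.002]
ft_force: [0.8, 0.5, -0.2]
gripper_width: 85.5
gripper_force: 0.0
```

```bash
python3 - <<'E'
from h import *
s=plan((401.7,190,65.5,-9.8))
E
```

```text
47.4167 [400.8 189.  160.9] [-2.403e+00 -2.023e+00  2.000e-03] F [ 0.8  0.5 -0.2] w 85.50101349975759 0.0 q [ 0.37  0.32  2.14 -0.    0.68  0.54]
yaw -9.8
[1.2, 0.8, 95.4] [-0.001, 0.001, 0.0] alt dz 180.0
```

Request:
arm_command --slide '[[1,0.8,15],[1,0.8,45],[1,0.8,75],[1,0.8,91],[1,0.8,95],[1,0.8,95],[1,0.8,95],[1,0.8,95],[1,0.8,95],[1,0.8,95],[1,0.8,95],[1,0.8,95]]' --rotation '[[0,0,0],[0,0,0],[0,0,0],[0,0,0],[0,0,0],[0,0,0],[0,0,0],[0,0,0],[0,0,0],[0,0,0],[0,0,0],[0,0,0]]' --jaw '[100,100,100,100,100,100,60,50,0,0,0,0]' --squeeze 50

```text
time_s: 48.42
eef_pos: [404.8, 191.1, 67.0]
eef_rot: [2.402, 2.023, 0.003]
ft_force: [-2.3, -0.8, 10.5]
gripper_width: 49.0
gripper_force: 49.4
```

```bash
python3 - <<'E'
from h import *
s=plan((517.3,195,120,-9.8),(517.3,195,82,-9.8))
E
```

```text
48.4167 [404.8 191.1  67. ] [2.402 2.023 0.003] F [-2.3 -0.8 10.5] w 48.97339658726416 49.44432199001312 q [0.37 0.5  2.2  0.   0.44 0.54]
yaw -9.79
[23.0, 110.3, -52.8] [0.002, -0.001, 0.0] alt dz 180.0
[23.0, 110.2, -14.8] [0.002, -0.001, 0.0] alt dz 180.0
```

Request:
arm_command --slide '[[0,0,-12],[0,0,-35],[2,10,-48],[8,42,-50],[16,78,-50],[22,106,-50],[23,111,-48],[23,111,-36],[23,111,-27],[23,111,-21],[23,111,-18],[23,111,-18]]' --rotation '[[0,0,0],[0,0,0],[0,0,0],[0,0,0],[0,0,0],[0,0,0],[0,0,0],[0,0,0],[0,0,0],[0,0,0],[0,0,0],[0,0,0]]' --jaw '[0,0,0,0,0,0,0,0,0,0,0,0]'

```text
time_s: 49.42
eef_pos: [516.7, 194.6, 83.5]
eef_rot: [-2.402, -2.024, 0.001]
ft_force: [-1.0, 1.2, -2.1]
gripper_width: 48.8
gripper_force: 52.0
```

Request:
arm_command --slide '[[0,0,0.7],[0,0,1.2],[0,0,1.2]]' --rotation '[[0,0,0],[0,0,0],[0,0,0]]' --jaw '[0,0,0]'

```text
time_s: 49.67
eef_pos: [517.2, 194.7, 83.2]
eef_rot: [-2.403, -2.024, -0.0]
ft_force: [-1.8, 0.7, 6.1]
gripper_width: 48.9
gripper_force: 52.8
```

Touching down; release and head to the cover.

Request:
arm_command --slide '[[0,0,0],[0,0,0],[0,0,-0.5],[0,0,-25],[0,0,-60],[0,0,-90],[0,0,-115],[0,0,-120],[0,0,-120]]' --rotation '[[0,0,0],[0,0,0],[0,0,0],[0,0,0],[0,0,0],[0,0,0],[0,0,0],[0,0,0],[0,0,0]]' --jaw '[60,85,100,100,100,100,90,75,70]'

```text
time_s: 50.42
eef_pos: [518.5, 195.0, 204.7]
eef_rot: [2.402, 2.023, 0.006]
ft_force: [0.6, 0.4, -0.7]
gripper_width: 59.9
gripper_force: 0.0
```

```bash
python3 - <<'E'
from h import *
s=plan((443.6,-374.4,190,0))
E
```

```text
50.4167 [518.5 195.  204.7] [2.402 2.023 0.006] F [ 0.6  0.4 -0.7] w 59.86401429509946 0.0 q [0.3  0.39 1.86 0.   0.88 0.48]
yaw -9.79
[-573.8, 22.9, 13.7] [0.004, -0.002, -0.171] alt dz -170.2
```

Request:
arm_command --slide '[[-25,1,0],[-65,3,0],[-106,4,0],[-147,6,0],[-188,8,0],[-229,9,0],[-270,11,0],[-311,12,0],[-352,14,0],[-393,16,0],[-434,18,0],[-475,19,0]]' --rotation '[[0,0,0],[0,0,-0.02],[0,0,-0.05],[0,0,-0.08],[0,0,-0.11],[0,0,-0.14],[0,0,-0.171],[0,0,-0.171],[0,0,-0.171],[0,0,-0.171],[0,0,-0.171],[0,0,-0.171]]' --jaw '[70,70,70,70,70,70,70,70,70,70,70,70]'

```text
time_s: 51.42
eef_pos: [454.1, -278.4, 201.3]
eef_rot: [-2.22, -2.22, 0.0]
ft_force: [0.8, 0.5, 0.4]
gripper_width: 59.8
gripper_force: 0.0
```

Request:
arm_command --slide '[[-39,-13,0],[-75,-13,5],[-97,-14,10],[-97,-14,10],[-97,-14,10]]' --rotation '[[0,0,0],[0,0,0],[0,0,0],[0,0,0],[0,0,0]]' --jaw '[70,70,70,70,70]'

```text
time_s: 51.83
eef_pos: [440.3, -374.2, 190.7]
eef_rot: [-2.222, -2.217, 0.0]
ft_force: [-0.5, 0.8, -0.2]
gripper_width: 59.9
gripper_force: 0.0
```

```bash
python3 - <<'E'
from h import *
s=plan((443.6,-374.4,123.5,0))
E
```

```text
51.8333 [ 440.3 -374.2  190.7] [-2.222 -2.217  0.   ] F [-0.5  0.8 -0.2] w 59.868373631331856 0.0 q [-0.76  0.44  1.82  0.    0.88 -0.75]
yaw -0.12
[-0.3, 3.5, 67.2] [-0.002, -0.002, -0.002] alt dz -179.9
```

Request:
arm_command --slide '[[-0.3,3.3,20],[-0.3,3.3,45],[-0.3,3.3,62],[-0.3,3.3,66],[-0.3,3.3,66],[-0.3,3.3,66],[-0.3,3.3,66],[-0.3,3.3,66],[-0.3,3.3,66],[-0.3,3.3,66],[-0.3,3.3,66],[-0.3,3.3,66]]' --rotation '[[0,0,-0.002],[0,0,-0.002],[0,0,-0.002],[0,0,-0.002],[0,0,-0.002],[0,0,-0.002],[0,0,-0.002],[0,0,-0.002],[0,0,-0.002],[0,0,-0.002],[0,0,-0.002],[0,0,-0.002]]' --jaw '[70,70,70,70,70,40,0,0,0,0,0,0]' --squeeze 90

```text
time_s: 52.83
eef_pos: [444.7, -374.3, 127.6]
eef_rot: [2.218, 2.223, -0.0]
ft_force: [-4.0, 1.2, 7.3]
gripper_width: 20.0
gripper_force: 89.5
```

```bash
python3 - <<'E'
from h import *
s=plan((443.6,-374.4,240,0))
E
```

```text
52.8333 [ 444.7 -374.3  127.6] [ 2.218  2.223 -0.   ] F [-4.   1.2  7.3] w 20.010417615784217 89.45797204971313 q [-0.75  0.53  1.86 -0.    0.75 -0.75]
yaw 0.12
[-0.2, -1.1, -112.4] [0.001, 0.001, 0.002] alt dz 179.9
```

Request:
arm_command --slide '[[0,0,-8],[0,0,-20],[0,0,-36],[0,0,-54],[0,0,-72],[0,0,-90],[0,0,-106],[0,0,-115],[0,0,-118],[0,0,-118]]' --rotation '[[0,0,0],[0,0,0],[0,0,0],[0,0,0],[0,0,0],[0,0,0],[0,0,0],[0,0,0],[0,0,0],[0,0,0]]' --jaw '[0,0,0,0,0,0,0,0,0,0]' --squeeze 100

```text
time_s: 53.67
eef_pos: [444.8, -374.1, 245.2]
eef_rot: [2.218, 2.223, 0.0]
ft_force: [0.2, 0.0, -3.5]
gripper_width: 19.8
gripper_force: 98.5
```

```bash
python3 - <<'E'
from h import *
s=plan((556.8,250.1,246,-9.8))
E
```

```text
53.6667 [ 444.8 -374.1  245.2] [2.218 2.223 0.   ] F [ 0.2  0.  -3.5] w 19.823751049672374 98.4923529624939 q [-0.75  0.38  1.76  0.    1.   -0.75]
yaw 0.12
[624.0, 113.3, -1.1] [0.001, 0.001, 0.173] alt dz 170.1
```

Request:
arm_command --slide '[[15,3,-1],[40,7,-1],[75,14,-1],[111,20,-1],[147,27,-1],[183,33,-1],[219,40,-1],[255,46,-1],[291,53,-1],[327,59,-1],[363,66,-1],[400,73,-1]]' --rotation '[[0,0,0],[0,0,0.02],[0,0,0.04],[0,0,0.06],[0,0,0.08],[0,0,0.1],[0,0,0.12],[0,0,0.14],[0,0,0.16],[0,0,0.173],[0,0,0.173],[0,0,0.173]]' --jaw '[0,0,0,0,0,0,0,0,0,0,0,0]'

```text
time_s: 54.67
eef_pos: [515.9, 28.3, 244.7]
eef_rot: [-2.402, -2.023, 0.002]
ft_force: [1.5, -0.6, -2.6]
gripper_width: 19.6
gripper_force: 98.3
```

```bash
python3 - <<'E'
from h import *
s=plan((556.8,250.1,246,-9.8))
E
```

```text
54.6667 [515.9  28.3 244.7] [-2.402e+00 -2.023e+00  2.000e-03] F [ 1.5 -0.6 -2.6] w 19.61722712011351 98.34641933441162 q [-0.    0.3   1.9   0.    0.95  0.17]
yaw -9.8
[225.6, 2.5, -1.4] [-0.002, 0.0, 0.0] alt dz 180.0
```

Request:
arm_command --slide '[[36,0,-1],[72,1,-1],[108,1,-1],[144,2,-1],[178,2,-1],[204,2,-1],[220,2,-1],[226,2,-1],[226,2,-1],[226,2,-1],[226,2,-1]]' --rotation '[[0,0,0],[0,0,0],[0,0,0],[0,0,0],[0,0,0],[0,0,0],[0,0,0],[0,0,0],[0,0,0],[0,0,0],[0,0,0]]' --jaw '[0,0,0,0,0,0,0,0,0,0,0]'

```text
time_s: 55.58
eef_pos: [556.8, 247.2, 246.3]
eef_rot: [-2.404, -2.023, 0.002]
ft_force: [0.4, -0.7, -3.4]
gripper_width: 19.5
gripper_force: 98.4
```

```bash
python3 - <<'E'
from h import *
s=plan((556.8,250.1,170,-9.8))
E
```

```text
55.5833 [556.8 247.2 246.3] [-2.404e+00 -2.023e+00  2.000e-03] F [ 0.4 -0.7 -3.4] w 19.512051515698577 98.35557103157043 q [ 0.37  0.42  1.69 -0.    1.03  0.54]
yaw -9.84
[2.9, -0.5, 76.3] [-0.001, 0.001, -0.001] alt dz -180.0
```

Request:
arm_command --slide '[[2.9,-0.5,5],[2.9,-0.5,18],[2.9,-0.5,34],[2.9,-0.5,50],[2.9,-0.5,66],[2.9,-0.5,80],[2.9,-0.5,87],[2.9,-0.5,88],[2.9,-0.5,88],[2.9,-0.5,88]]' --rotation '[[0,0,0],[0,0,0],[0,0,0],[0,0,0],[0,0,0],[0,0,0],[0,0,0],[0,0,0],[0,0,0],[0,0,0]]' --jaw '[0,0,0,0,0,0,0,0,0,0]'

```text
time_s: 56.42
eef_pos: [557.7, 251.4, 159.4]
eef_rot: [2.403, 2.023, 0.001]
ft_force: [-0.3, -0.9, -3.0]
gripper_width: 19.6
gripper_force: 98.2
```

```bash
python3 - <<'E'
from h import *
s=plan((556.8,250.1,140,-9.8))
E
```

```text
56.4167 [557.7 251.4 159.4] [2.403e+00 2.023e+00 1.000e-03] F [-0.3 -0.9 -3. ] w 19.609113681786162 98.24612975120544 q [0.37 0.52 1.77 0.   0.85 0.55]
yaw -9.81
[-1.4, -0.6, 19.4] [0.001, -0.001, -0.0] alt dz -180.0
```

Request:
arm_command --slide '[[-1,-0.6,3],[-1,-0.6,7],[-1,-0.6,11],[-1,-0.6,15],[-1,-0.6,18],[-1,-0.6,19],[-1,-0.6,19]]' --rotation '[[0,0,0],[0,0,0],[0,0,0],[0,0,0],[0,0,0],[0,0,0],[0,0,0]]' --jaw '[0,0,0,0,0,0,0]'

```text
time_s: 57.0
eef_pos: [556.2, 250.5, 139.2]
eef_rot: [-2.403, -2.024, 0.001]
ft_force: [-0.2, 0.4, -3.7]
gripper_width: 19.9
gripper_force: 98.4
```

Request:
arm_command --slide '[[0,0,1],[0,0,2],[0,0,3],[0,0,3]]' --rotation '[[0,0,0],[0,0,0],[0,0,0],[0,0,0]]' --jaw '[0,0,0,0]'

```text
time_s: 57.33
eef_pos: [556.1, 250.7, 137.6]
eef_rot: [-2.403, -2.024, -0.0]
ft_force: [-8.0, -1.0, 14.4]
gripper_width: 19.9
gripper_force: 100.7
```

Request:
arm_command --slide '[[0,0,-1],[0,0,-1],[0,0,-1],[0,0,-15],[0,0,-50],[0,0,-85],[-25,-20,-120],[-60,-50,-120],[-95,-80,-120],[-130,-100,-120],[-165,-100,-120],[-200,-100,-120]]' --rotation '[[0,0,0],[0,0,0],[0,0,0],[0,0,0],[0,0,0],[0,0,0],[0,0,0],[0,0,0],[0,0,0],[0,0,0],[0,0,0],[0,0,0]]' --jaw '[40,60,70,70,70,70,70,70,70,70,70,70]'

```text
time_s: 58.33
eef_pos: [421.5, 69.5, 256.8]
eef_rot: [2.401, 2.026, 0.0]
ft_force: [0.7, -0.7, -0.5]
gripper_width: 60.1
gripper_force: 0.0
```

```bash
python3 - <<'E'
from h import *
st();c=snap('side','side12.png');t=snap('top','top12.png')
a=cv2.resize(c['image'][140:290,225:355,::-1],None,fx=3.07,fy=3.07,interpolation=cv2.INTER_CUBIC);b=cv2.resize(t['image'][195:305,130:330,::-1],None,fx=2,fy=2,interpolation=cv2.INTER_CUBIC)
W=np.zeros((470,800,3),np.uint8);W[:a.shape[0],:a.shape[1]]=a;W[:b.shape[0],400:]=b[:,:400];cv2.imwrite('pics/v10.png',W)
E
```

```text
58.3333 [421.5  69.5 256.8] [2.401 2.026 0.   ] F [ 0.7 -0.7 -0.5] w 60.06715666683859 0.0 q [ 0.09  0.15  2.06 -0.    0.93  0.26]
```

View pics/v10.png

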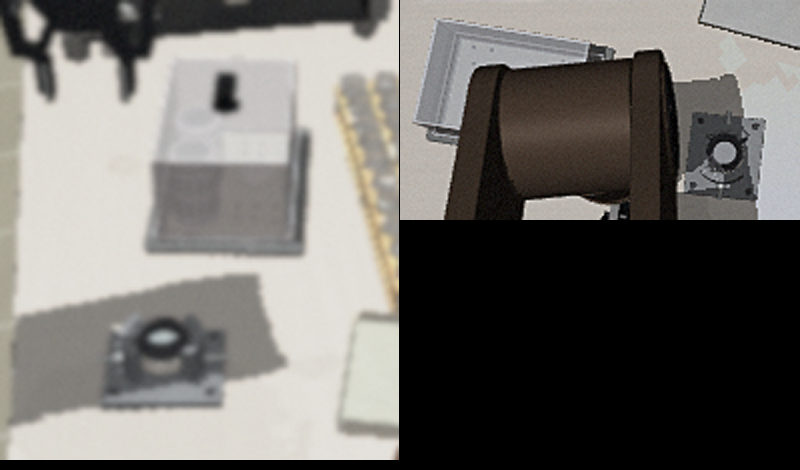

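Request:
arm_command --slide '[[0,0,0],[0,0,0],[0,0,0],[0,0,0]]' --rotation '[[0,0,0],[0,0,0],[0,0,0],[0,0,0]]' --jaw '[70,70,70,70]'

```text
time_s: 58.77
eef_pos: [424.2, 71.4, 256.5]
eef_rot: [-2.401, -2.025, 0.0]
ft_force: [0.2, 0.1, 0.4]
gripper_width: 59.7
gripper_force: 0.0
```

```bash
python3 -c "
from plant import arm
print(arm.job_done())"
```

```text
the job is handed in; nothing more can be done
None
```

The job is handed in at about 59 s: by the last pictures and contact heights, spacer, window and ring are seated in the cell with the collar up, both canisters present (1 and 3) stand on the deck again, and the cover is fully down; no verdict came back.

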